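# Clear the resin scrap and rack the good okey tiles

## Task

Tile mending is over, so get the okey table ready for the next game: first lift the empty scrap pail off its hanger and stand it upright, centred on the low round wooden stand, then put every resin offcut lying on the copper (broken half tiles, lumps and stepped chunks) into the pail. Lay every whole tile flat on the sloping face of the orange rack, and leave the tea-glass holder and the lemon dish where they are.

Things in the scene. Friction and masses are not known exactly. Their poses are not given: they have to be found in the camera images.
- pail: open-topped sheet-steel scrap pail, 140 (x) x 110 (y) mm, walls 75 mm high, 3 mm thick, about 0.35 kg; a rigid arch handle stands across its middle: straps at y +-55 mm rise to a grip bar along y. Origin: centre of the underside, z up. It starts hanging upright by the bar on the hanger. Things drop in beside the bar, through an opening 61 (x) by 104 (y) mm on either side of it
- pail_bar (a point): centre of the pail's wooden grip bar, 160 mm above the pail's underside; the bar is 12 mm wide (x), 14 mm high, 113 mm long (y); axes as the pail's
- hanger: fixed steel hanger: a post at x +118 mm, 206 mm high, and two parallel round prongs, 8 mm thick, at y +-32 mm, pointing along its own -x, tops 200 mm above the table. The pail's bar lies across them, the pail's walls below them: lift the bar 25 to 50 mm, over the upturned tips, then move it 110 mm or more along the hanger's -x. Origin: on the table below the hanging bar (within 6 mm)
- hanger_tips (a point): midway between the tops of the prongs' upturned tips, 20 mm on the -x side of the hanger's origin, 220 mm above the table; axes as the hanger's
- stand: fixed low round wooden stand, 90 mm across at the top, 100 mm at the foot, 30 mm high; origin at the centre of its underside, on the table
- stand_top (a point): centre of the stand's flat top, 30 mm above the table
- rack: fixed orange plastic tile rack, 250 mm long (along its y), about 70 mm deep, 52 mm high; origin on the table under the middle of its sloping face; its low edge is at its -x side
- rack_face: the rack's flat sloping face, 70 mm (x, up the slope) by 250 mm (y); origin at the middle of its upper surface, 34 mm above the table; z is the outward normal, leaning 30 degrees from vertical towards the rack's -x. A lip 10 mm proud of the face and 5 mm thick runs along the low edge, its inner side at x = -35 mm, and stops sliding tiles
- half_a: broken half of a resin tile, off-white, 30 x 34 x 14 mm, one corner missing: an 18 (x) by 34 (y) mm slab whose centre is at x -6 mm, and a 12 by 24 mm slab beside it on the +x side (y -17 to +7 mm); origin at mid-height, z across the 14 mm thickness; it starts lying flat on the table at any yaw. An offcut. May be absent
- half_b: broken half of a resin tile, off-white, 30 x 34 x 14 mm, one corner missing: an 18 (x) by 34 (y) mm slab whose centre is at x -6 mm, and a 12 by 24 mm slab beside it on the +x side (y -17 to +7 mm); origin at mid-height, z across the 14 mm thickness; it starts lying flat on the table at any yaw. An offcut. May be absent
- lump_a: resin casting lump, off-white, a 36 (x) x 30 (y) x 24 (z) mm block with a round stub 16 mm across and 8 mm high on the middle of its +z face; origin at the centre of the block; starts stub up on the table. An offcut. May be absent
- lump_b: resin casting lump, off-white, a 36 (x) x 30 (y) x 24 (z) mm block with a round stub 16 mm across and 8 mm high on the middle of its +z face; origin at the centre of the block; starts stub up on the table. An offcut. May be absent
- step_a: stepped resin chunk, off-white, a 42 (x) x 28 (y) x 18 (z) mm block with an 18 x 28 x 10 mm step on its +z face at the -x end; origin at the centre of the block; starts step up on the table. An offcut. May be absent
- step_b: stepped resin chunk, off-white, a 42 (x) x 28 (y) x 18 (z) mm block with an 18 x 28 x 10 mm step on its +z face at the -x end; origin at the centre of the block; starts step up on the table. An offcut. May be absent
- tile_a: whole okey tile, off-white resin, a plain 50 (x) x 34 (y) x 14 (z) mm slab; origin at its centre; it starts lying flat on the table at any yaw. May be absent
- tile_b: whole okey tile, off-white resin, a plain 50 (x) x 34 (y) x 14 (z) mm slab; origin at its centre; it starts lying flat on the table at any yaw. May be absent
- glass_holder: brass tea-glass holder with an amber glass, 60 mm across, 85 mm high, a loop handle at +y; stands near; origin at its underside. Not to be disturbed
- lemon_dish: blue ceramic dish of lemon slices, 120 mm across, 30 mm high; origin at its underside. Not to be disturbed
Things that resemble listed ones, but are neither listed nor needed, are in the scene too. Leave any red or turquoise look-alike of the step_b alone.

How it is judged:
By the outcome, as a careful person would: the job done as asked, in the order asked, and still so for the second after the job is handed in, with the robot touching nothing.
Of half_a, half_b, lump_a, lump_b, step_a, step_b only 4 to 6 are there at a start; the rules pass over those that are not, and their reading is None.
Of tile_a, tile_b only 1 to 2 are there at a start; the rules pass over those that are not, and their reading is None.
At some moment in a run one of half_a, half_b, lump_a, lump_b, step_a, step_b, tile_a, tile_b may be knocked a few centimetres aside while the robot is not near it.
It also fails if it takes over 210 s, if anything falls off the work surface, if the arm or the gripper's body presses on something with over 40 N, if the wrist force passes 120 N, or if a joint passes its speed limit or range.

## Robot

A 6-joint arm with a two-finger parallel gripper is mounted at the origin on the work surface. World frame = base frame: x ahead of the robot, y to its left, z up, the work surface at z = 0. Lengths are in m, angles in rad, forces in N, time in s.
With the tool pointing down it reaches from about 0.425 to 0.95 m from the base axis. Payload 3.5 kg.
Tool frame: the origin (TCP) lies between the finger pads; the fingertips stand 14 mm ahead of it and the grasp point (between the pads) lies 5 mm behind it; z points along the fingers, y is the direction in which the jaws open and shut (so a half turn about z gives the same grasp; the last joint's range is limited). The gripper opens to 85 mm and grips with 20 to 120 N. Pads are 22 mm wide; open, the fingers measure 114 mm over their backs; the gripper's body (76 mm by 85 mm) begins 54 mm behind the grasp point. The pads swing forward as they close: fully open they stand 13 mm farther back than shut.
Start: joints at [0.992, 0.286, 1.577, -0, 1.279, -0.15], TCP at [0.281, 0.614, 0.218] pointing down, gripper open.
Joint ranges: [-2.77, 2.77], [-0.9, 2.22], [0.21, 2.48], [-1.53, 4.67], [0.24, 2.81], [-2.84, 2.84]. Speed limits (rad/s): [2.79, 2.79, 3.14, 3.14, 3.14, 3.14].

## Interface

Orientations are given as a unit quaternion [x, y, z, w].
In Python, from plant import ctrl gives the robot as it stands. The module is installed in compiled form; this text tells all that it offers.
- The arm moves only by the tool servo_tool, never from a script. Its argument "increments" is text: rows parted by semicolons, each of 7 numbers parted by spaces: the turn, a rotation vector about the tool's x, y, z in rad, then the shift along the tool's x, y, z in cm, then the finger opening in cm, from 0 to 8.54. In form: ax ay az dx dy dz claw; .... A call has 1 to 10 rows; each row is the pose to reach, as a shift and turn from the pose commanded when the call began, along the tool's axes at that moment; what a row does not reach only later rows make up. A row lasts 1/12 s, in which the tool goes at most 41.7 mm and 7.16 degrees, less where a joint would pass 70% of its speed; a pose out of reach is approached as far as the arm can. A call with a gripper value outside its range is refused whole. The fingers move at their own pace and stop on an object; "grip_force" is the grip in N (left out, the last holds). Time passes only in rows, so rows that repeat a pose let the fingers close. It gives the time, the measured TCP pose, the force and the opening at its end, in the units of the state.
- ctrl.get_state(): the state, without advancing time (a new reading comes with each control period).
- ctrl.read_camera(name): name is "scene" or "top" or "wrist"; returns (picture, depth): 400x640x3 uint8, red, green, blue; 400x640 float32, m along the optical axis (not along the pixel's ray), 0 where there is no reading.
- ctrl.camera_info(name): a dict with "camera_matrix" (3x3 intrinsics, pixels), "world_to_cam" (4x4, takes a point from world to camera coordinates). Camera axes: x right, y down, z forward; pixel columns grow to the right and rows downward; lengths in m; the calibration is good to about 2 mm. A picture is of the moment at which its call begins: read the wrist's pose just before it. camera_info takes no time and is no camera call; for the wrist camera it gives the pose at the moment of the call.
- ctrl.sign_off(): hands the job in, once; it reports no verdict.
The state is a dict: "time": time; "qpos": joint angles; "dq": joint speeds; "joint_efforts": joint torques, N m; "eef_pos": TCP position; "tcp_rot": TCP orientation; "contact_force": force on the tool from outside, world axes, zero at the start; "wrist_torque": the same for the moment, N m; "opening": opening from 0.0 (shut) to 1.0 (fully open).
Only numpy, scipy, OpenCV 4.12 (cv2) and the standard library are available. Lean on these libraries where they do the work, as an engineer would, in place of code of your own. Each camera call takes 0.05 s, during which the arm holds its last target.

## Working session

There is one attempt and no reset: what is moved stays moved. The work goes in short steps, Python scripts to look and compute and a tool call to move; the robot and the scene stay as the last step left them, time stands still between calls to the robot, and variables do not carry over. Pictures are saved under pics/ and viewed, and the job is handed in when it is done.

Besides the shell and the picture viewer there is one more tool, called after ">>>" as a command line: name --argument value ..., lists and objects as JSON in quotes. servo_tool: Moves the arm, as the interface text tells. Its arguments: {"type":"object","properties":{"increments":{"type":"string"},"grip_force":{"type":"number"}},"required":["increments"]}

```bash
mkdir -p pics; python3 - <<'E'
from plant import ctrl
import cv2,numpy as np
s=ctrl.get_state();print(s)
for n in ["scene","top","wrist"]:
    i=ctrl.camera_info(n);p,d=ctrl.read_camera(n)
    cv2.imwrite(f"pics/{n}0.png",p[:,:,::-1]);np.savez(f"pics/{n}0.npz",p=p,d=d,K=i["camera_matrix"],T=i["world_to_cam"])
    print(n,i["camera_matrix"],np.round(i["world_to_cam"],3),(d>0).mean())
E
```

```text
{'time': 0.0, 'qpos': array([ 9.91994040e-01,  2.87191793e-01,  1.57821167e+00, -1.12659817e-05,
        1.27859094e+00, -1.49979591e-01]), 'dq': array([ 0.00073897, -0.00052869, -0.00135238, -0.00188879, -0.0001698 ,
       -0.00043162]), 'joint_efforts': array([-3.99178534e-04, -4.06000972e+01, -2.92619634e+01, -2.02844212e-04,
        5.87258226e-03,  9.83607521e-06]), 'eef_pos': array([0.28023946, 0.61330434, 0.21611103]), 'tcp_rot': array([ 2.12770547e-01,  9.77101454e-01, -1.12394680e-03, -4.22929347e-04]), 'contact_force': array([ 0.10246581, -0.18494869, -0.00430677]), 'wrist_torque': array([-0.01471634,  0.01547907,  0.02514744]), 'opening': 1.0016933860448256}
scene [[404.55589947   0.         321.80395817]
 [  0.         404.55589947 196.57107203]
 [  0.           0.           1.        ]] [[ 0.569  0.822  0.003 -0.299]
 [ 0.709 -0.489 -0.508 -0.36 ]
 [-0.416  0.291 -0.861  1.398]
 [ 0.     0.     0.     1.   ]] 0.99604296875
top [[458.0710552    0.         321.30588691]
 [  0.         458.0710552  202.50416749]
 [  0.           0.           1.        ]] [[ 0.006 -1.     0.01  -0.058]
 [-0.99  -0.007 -0.14   0.596]
 [ 0.14  -0.009 -0.99   1.19 ]
 [ 0.     0.     0.     1.   ]] 0.99584375
wrist [[317.47772069   0.         318.58729981]
 [  0.         317.47772069 197.07706338]
 [  0.           0.           1.        ]] [[ 0.415  0.91  -0.002 -0.674]
 [ 0.876 -0.4    0.271 -0.036]
 [ 0.246 -0.114 -0.963  0.377]
 [ 0.     0.     0.     1.   ]] 0.9961875
```

View pics/scene0.png

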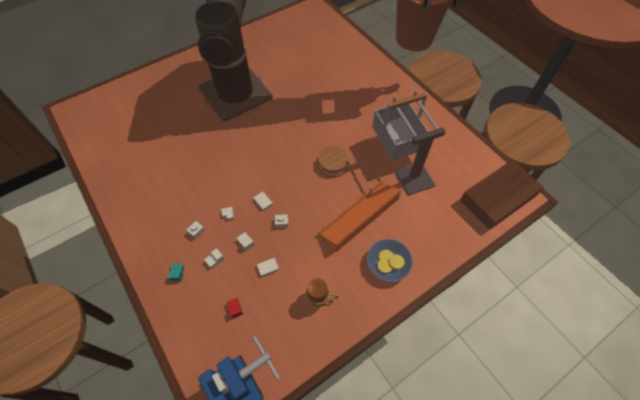

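View pics/top0.png

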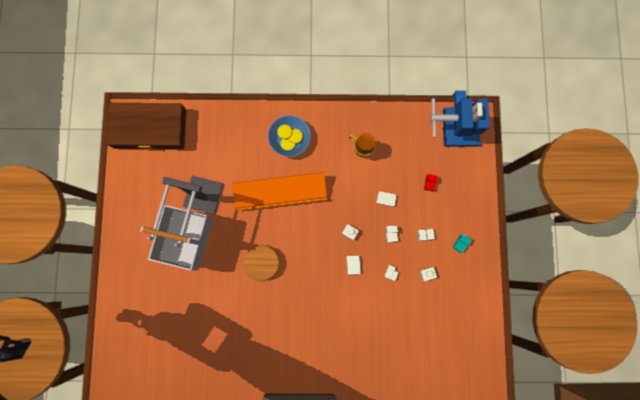

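View pics/wrist0.png

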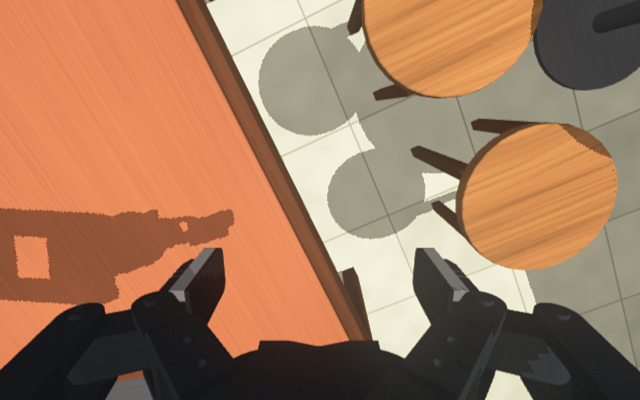

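The top view shows two whole tiles at about (354,265) and (387,199), and five white offcuts around (351,232), (392,234), (426,235), (392,273) and (429,274). The pail hangs at (180,235), the stand is at (263,263) and the rack at (280,190). Zooming in.

```bash
cat > h.py <<'E'
import numpy as np,cv2
from plant import ctrl
from scipy.spatial.transform import Rotation as R
def load(f):
    z=np.load(f);return z["p"],z["d"],z["K"],z["T"]
def cloud(d,K,T):
    v,u=np.mgrid[:d.shape[0],:d.shape[1]]
    c=np.stack([(u-K[0,2])/K[0,0]*d,(v-K[1,2])/K[1,1]*d,d],-1)
    return (c-T[:3,3])@T[:3,:3]
def snap(n,f):
    i=ctrl.camera_info(n);p,d=ctrl.read_camera(n);np.savez(f"pics/{f}.npz",p=p,d=d,K=i["camera_matrix"],T=i["world_to_cam"]);cv2.imwrite(f"pics/{f}.png",p[:,:,::-1])
    return p,d,i["camera_matrix"],i["world_to_cam"]
def crop(p,f,u0,v0,u1,v1,s):
    cv2.imwrite(f"pics/{f}.png",cv2.resize(p[v0:v1,u0:u1,::-1],None,fx=s,fy=s,interpolation=cv2.INTER_CUBIC))
def whites(p,W,zr=(-.005,.06)):
    P=p.astype(int);m=(P.min(-1)>120)&(P.max(-1)-P.min(-1)<60)&(W[...,2]>zr[0])&(W[...,2]<zr[1])&(W[...,0]>.2)&(W[...,0]<1.0)
    n,l,st,c=cv2.connectedComponentsWithStats(m.astype(np.uint8))
    return [(k,st[k],l==k) for k in range(1,n) if st[k,4]>20]
E
python3 - <<'E'
from h import *
p,d,K,T=load("pics/top0.npz");W=cloud(d,K,T)
crop(p,"t1",330,160,490,300,5)
crop(p,"t2",130,160,330,300,4)
for k,s,m in whites(p,W,(-.01,.1)):
    q=W[m]; top=np.percentile(q[:,2],80)
    t=q[q[:,2]>q[:,2].max()-.006]
    r=cv2.minAreaRect((q[:,:2]*1000).astype(np.float32))
    print(s,q[:,2].max().round(3),np.round(r[0],0),np.round(r[1],0),round(r[2]), "topc",t[:,:2].mean(0).round(3))
# depth table check
print(W[300,300],W[390,200])
p2,d2,K2,T2=load("pics/scene0.npz")
crop(p2,"s1",150,170,310,310,5)
crop(p2,"s2",290,80,470,220,4)
E
```

```text
[431  99  27  38 205] 0.1 [ 825. -357.] [83. 82.] 38 topc [ 0.821 -0.371]
[377 192  19  14 214] 0.021 [ 612. -233.] [49. 32.] 79 topc [ 0.612 -0.234]
[185 214  20  22 293] 0.099 [533. 281.] [42. 52.] 77 topc [0.553 0.255]
[342 225  16  15 148] 0.037 [ 520. -133.] [36. 30.] 60 topc [ 0.519 -0.133]
[386 226  12  16 172] 0.033 [ 515. -246.] [41. 28.] 5 topc [ 0.526 -0.245]
[418 229  17  11 158] 0.034 [ 514. -339.] [27. 43.] 6 topc [ 0.512 -0.327]
[177 242  20  26 294] 0.069 [456. 298.] [43. 59.] 78 topc [0.422 0.283]
[347 256  14  19 231] 0.02 [ 431. -142.] [49. 34.] 4 topc [ 0.431 -0.141]
[385 265  13  16 133] 0.02 [ 412. -246.] [30. 35.] 66 topc [ 0.409 -0.244]
[420 267  17  14 164] 0.038 [ 408. -342.] [32. 37.] 12 topc [ 0.408 -0.341]
[ 0.33562465  0.00150302 -0.0006862 ] [ 0.10268296  0.26086493 -0.00044033]
```

View pics/t1.png

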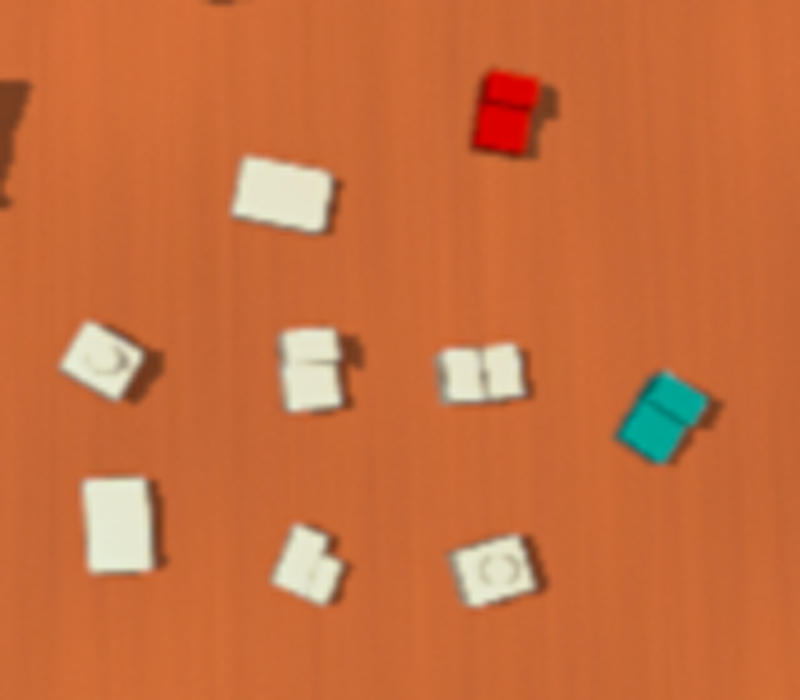

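View pics/t2.png

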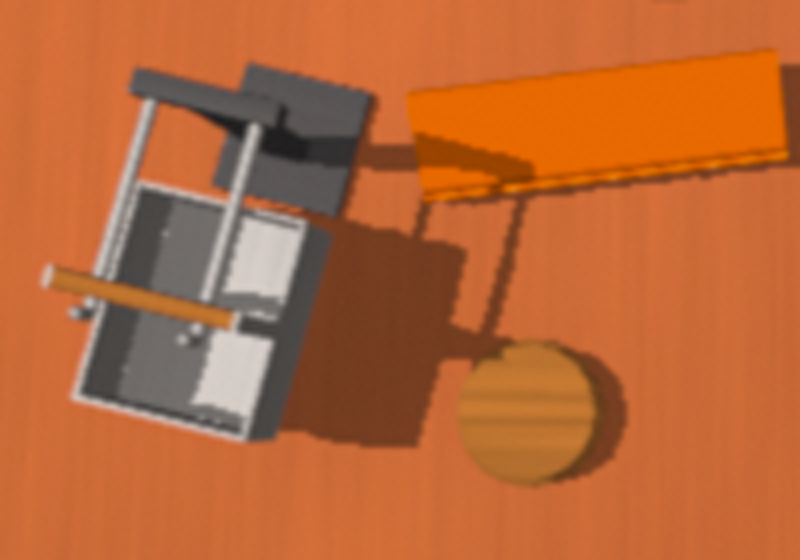

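View pics/s2.png

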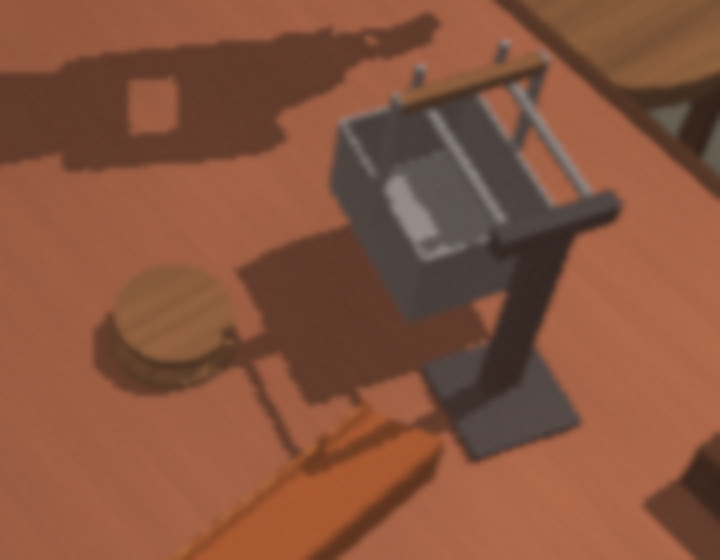

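View pics/s1.png

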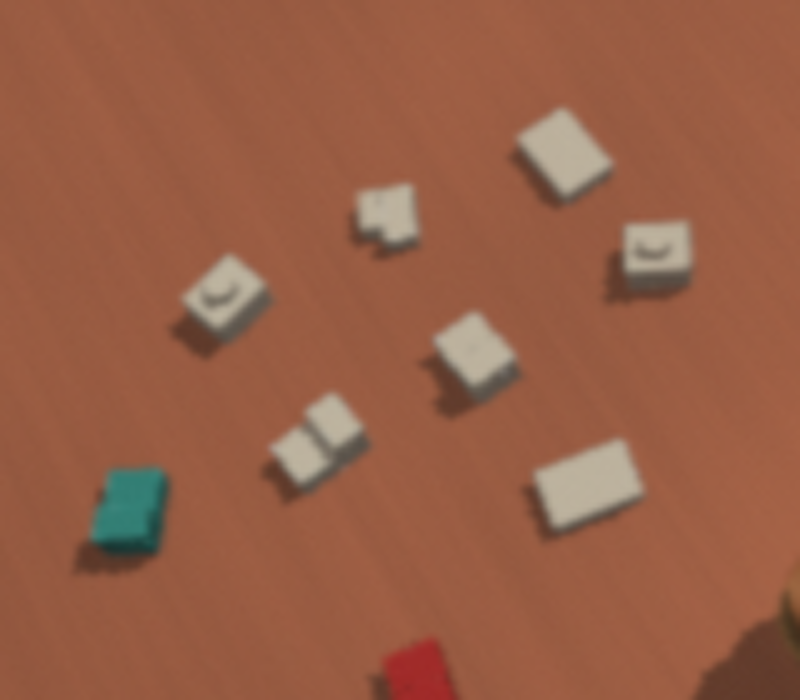

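Five offcuts: lumps at crop (103,360) and (497,570), steps at (312,368) and (483,373), and a half at (308,565). There are two tiles, and the red and turquoise decoys stay put. Next I measure the bar, hanger, stand and rack.

```bash
python3 - <<'E'
from h import *
for n in ["top","scene"]:
    p,d,K,T=load(f"pics/{n}0.npz");W=cloud(d,K,T);P=p.astype(int)
    reg=(W[...,0]>.3)&(W[...,0]<.85)&(W[...,1]>-.1)&(W[...,1]<.5)
    brown=(P[...,0]-P[...,2]>40)
    b=reg&brown&(W[...,2]>.17)&(W[...,2]<.25)
    q=W[b]; r=cv2.minAreaRect((q[:,:2]*1000).astype(np.float32)); print(n,"bar",b.sum(),r,q[:,2].max(),np.median(q[:,2]))
    g=reg&~brown&(W[...,2]>.195)&(W[...,2]<.24); q=W[g]
    print(" prong tips/post z>.195",g.sum(),q.min(0),q.max(0))
    v,u=np.nonzero(g)
    hi=reg&(~brown)&(W[...,2]>.207); print("  hi",np.c_[np.argwhere(hi)[:,::-1],np.round(W[hi],3)][:30].tolist())
    # stand
    s=reg&(W[...,2]>.022)&(W[...,2]<.036)&(P[...,0]-P[...,2]>30)&(np.hypot(W[...,0]-.43,W[...,1]-.08)<.08); q=W[s]
    c,rr=cv2.minEnclosingCircle((q[:,:2]*1000).astype(np.float32)); print(" stand",s.sum(),c,rr,q[:,:2].mean(0),np.median(q[:,2]))
    o=reg&(W[...,2]>.01)&(W[...,2]<.06)&(P[...,0]-P[...,2]>120) if n=="top" else reg&(W[...,2]>.012)&(W[...,2]<.06)&(W[...,0]>.5)&(P[...,0]>130)&(P[...,2]<60)
    q=W[o];
    if len(q):
        r=cv2.minAreaRect((q[:,:2]*1000).astype(np.float32)); print(" rack",o.sum(),r,q.max(0))
        A=np.c_[q[:,:2],np.ones(len(q))];
        c=np.linalg.lstsq(A,q[:,2],rcond=None)[0]; res=abs(A@c-q[:,2])<.004; c=np.linalg.lstsq(A[res],q[res,2],rcond=None)[0];print("  plane",c,np.degrees(np.arctan(np.hypot(*c[:2]))),"dir up",np.degrees(np.arctan2(c[1],c[0])), "inl",res.mean(), "z at rectc",np.r_[np.array(r[0])/1000,1]@c)
    # pail rim
    k=reg&~brown&(W[...,2]>.105)&(W[...,2]<.13)&(np.hypot(W[...,0]-.48,W[...,1]-.27)<.15); q=W[k]
    if len(q): print(" rim",k.sum(),cv2.minAreaRect((q[:,:2]*1000).astype(np.float32)),np.median(q[:,2]))
E
```

```text
top bar 317 ((556.0035400390625, 300.38555908203125), (109.92362213134766, 148.02330017089844), 85.99748229980469) 0.22129165769894266 0.21377497907958146
 prong tips/post z>.195 630 [0.46921303 0.23012209 0.19500923] [0.62807324 0.33906855 0.22284487]
  hi [[301.0, 0.0, 0.424, -0.043, 1.262], [548.0, 0.0, 0.424, -0.043, 1.262], [605.0, 0.0, 0.424, -0.043, 1.262], [131.0, 1.0, 0.424, -0.043, 1.262], [570.0, 1.0, 0.424, -0.043, 1.262], [280.0, 3.0, 0.424, -0.043, 1.262], [168.0, 4.0, 0.424, -0.043, 1.262], [240.0, 4.0, 0.424, -0.043, 1.262], [434.0, 4.0, 0.424, -0.043, 1.262], [10.0, 5.0, 0.424, -0.043, 1.262], [433.0, 5.0, 0.424, -0.043, 1.262], [565.0, 5.0, 0.424, -0.043, 1.262], [574.0, 5.0, 0.424, -0.043, 1.262], [53.0, 6.0, 0.424, -0.043, 1.262], [56.0, 6.0, 0.424, -0.043, 1.262], [478.0, 6.0, 0.424, -0.043, 1.262], [69.0, 7.0, 0.424, -0.043, 1.262], [298.0, 7.0, 0.424, -0.043, 1.262], [452.0, 8.0, 0.424, -0.043, 1.262], [598.0, 8.0, 0.424, -0.043, 1.262], [58.0, 9.0, 0.424, -0.043, 1.262], [393.0, 9.0, 0.424, -0.043, 1.262], [511.0, 9.0, 0.424, -0.043, 1.262], [101.0, 11.0, 0.42
[... 1954 characters left out ...]
5, 0.297, 0.208], [438.0, 129.0, 0.618, 0.302, 0.208], [441.0, 129.0, 0.623, 0.308, 0.208], [442.0, 129.0, 0.625, 0.309, 0.209], [433.0, 131.0, 0.615, 0.287, 0.207]]
 stand 597 (434.1919860839844, 103.15988159179688) 46.49085998535156 [0.43618888 0.10148208] 0.02939194604794276
 rack 1688 ((677.609619140625, 210.88478088378906), (210.05596923828125, 542.7051391601562), 6.782280921936035) [0.80464235 0.49274191 0.05423861]
  plane [ 0.35996886  0.04899307 -0.19569597] 19.965456875506465 dir up 7.750540971663961 inl 0.49111374407582936 z at rectc 0.05855428549620581
 rim 442 ((525.0264892578125, 293.08441162109375), (114.2674560546875, 201.88584899902344), 76.7026596069336) 0.11612951929818818
```

```bash
python3 - <<'E'
from h import *
for n in ["top","scene"]:
    p,d,K,T=load(f"pics/{n}0.npz");W=cloud(d,K,T);P=p.astype(int)
    hsv=cv2.cvtColor(p,cv2.COLOR_RGB2HSV)
    near=(np.hypot(W[...,0]-.5,W[...,1]-.30)<.085)&(W[...,2]>.19)&(W[...,2]<.25)
    b=near&(hsv[...,1]>90); q=W[b]
    r=cv2.minAreaRect((q[:,:2]*1000).astype(np.float32)); print(n,"bar",b.sum(),r,q[:,:2].mean(0),np.percentile(q[:,2],[5,50,95]))
    near=(np.hypot(W[...,0]-.48,W[...,1]-.30)<.06)&(W[...,2]>.206)&(W[...,2]<.25)&(hsv[...,1]<90)
    print(np.c_[np.argwhere(near)[:,::-1],np.round(W[near],3)].tolist())
    cb=(W[...,0]>.58)&(W[...,0]<.66)&(W[...,1]>.2)&(W[...,1]<.4)&(W[...,2]>.19); q=W[cb];print("crossbar",cv2.minAreaRect((q[:,:2]*1000).astype(np.float32)))
    o=(W[...,2]>.008)&(W[...,0]>.53)&(W[...,0]<.72)&(W[...,1]>-.1)&(W[...,1]<.2)&(W[...,2]<.07)&(hsv[...,1]>150)
    lab=cv2.connectedComponentsWithStats(o.astype(np.uint8));k=1+np.argmax(lab[2][1:,4]);o=lab[1]==k;q=W[o]
    r=cv2.minAreaRect((q[:,:2]*1000).astype(np.float32)); print(" rack",o.sum(),r,q.max(0),q.min(0))
    A=np.c_[q[:,:2],np.ones(len(q))];res=np.ones(len(q),bool)
    for _ in range(8):
        c=np.linalg.lstsq(A[res],q[res,2],rcond=None)[0];res=abs(A@c-q[:,2])<.004
    print("  plane",c,np.degrees(np.arctan(np.hypot(*c[:2]))),"up",np.degrees(np.arctan2(c[1],c[0])),res.mean(),cv2.minAreaRect((q[res][:,:2]*1000).astype(np.float32)))
    np.save(f"pics/rk_{n}.npy",q)
E
```

```text
top bar 250 ((509.44183349609375, 314.076416015625), (116.8218002319336, 78.39453887939453), 33.65552520751953) [0.49717813 0.30382724] [0.21029381 0.21444124 0.2178501 ]
[[154.0, 229.0, 0.508, 0.329, 0.215], [153.0, 234.0, 0.497, 0.332, 0.21], [148.0, 237.0, 0.489, 0.339, 0.221], [149.0, 237.0, 0.489, 0.337, 0.219], [150.0, 237.0, 0.489, 0.335, 0.22], [151.0, 237.0, 0.489, 0.335, 0.214], [147.0, 238.0, 0.487, 0.341, 0.221], [148.0, 238.0, 0.487, 0.339, 0.222], [149.0, 238.0, 0.487, 0.337, 0.22], [150.0, 238.0, 0.487, 0.335, 0.22], [151.0, 238.0, 0.487, 0.335, 0.214], [152.0, 238.0, 0.488, 0.335, 0.207], [189.0, 238.0, 0.488, 0.248, 0.216], [190.0, 238.0, 0.488, 0.246, 0.215], [148.0, 239.0, 0.485, 0.339, 0.22], [149.0, 239.0, 0.485, 0.337, 0.219], [150.0, 239.0, 0.485, 0.336, 0.215], [151.0, 239.0, 0.485, 0.335, 0.212], [188.0, 239.0, 0.485, 0.25, 0.215], [189.0, 239.0, 0.486, 0.249, 0.213], [190.0, 239.0, 0.486, 0.247, 0.212], [188.0, 240.0, 0.483, 0.251, 0.213], [189.0, 240.0, 0.483, 0.249, 0.21], [190.0, 240.0, 0.484, 0.247, 0.209], [188.0, 241.0, 0.481, 0.25, 0.214], [189.0, 241
[... 2120 characters left out ...]
 0.482, 0.25, 0.209], [390.0, 105.0, 0.485, 0.25, 0.212], [389.0, 106.0, 0.486, 0.246, 0.211], [390.0, 106.0, 0.488, 0.248, 0.211], [389.0, 107.0, 0.489, 0.244, 0.21], [390.0, 107.0, 0.489, 0.248, 0.208]]
crossbar ((605.7348022460938, 272.7015686035156), (89.62041473388672, 51.43954849243164), 89.93653869628906)
 rack 2189 ((627.1201171875, 57.27021789550781), (74.0561752319336, 252.48854064941406), 7.433845043182373) [0.67881012 0.18703705 0.05423861] [ 0.57691323 -0.06996182  0.00819016]
  plane [ 0.55379598  0.07099119 -0.31948622] 29.175829616585137 up 7.304914819994483 0.7149383280036546 ((629.5333862304688, 57.64830780029297), (68.93063354492188, 250.24537658691406), 7.402015209197998)
```

```bash
cat >> h.py <<'E'
def Rdown(ydeg,tilt=None):
    "tool z down, tool y at heading ydeg (world)"
    a=np.radians(ydeg);y=np.array([np.cos(a),np.sin(a),0]);z=np.array([0,0,-1.]);return np.c_[np.cross(y,z),y,z]
def plan(pos,Rt,twofold=True,st=None):
    s=st or ctrl.get_state();R0=R.from_quat(s["tcp_rot"]).as_matrix()
    best=None
    for k in ([0,1] if twofold else [0]):
        Rk=Rt@np.diag([(-1)**k,(-1)**k,1]);rv=R.from_matrix(R0.T@Rk).as_rotvec()
        print("opt",k,"rv",np.round(rv,3),"deg",round(np.degrees(np.linalg.norm(rv)),1))
    dp=R0.T@(np.array(pos)-s["eef_pos"]);print("shift cm",np.round(dp*100,2),"rows",round(np.linalg.norm(dp)/.0417,1),"q6",round(s["qpos"][5],2),"t",round(s["time"],2),"pos",s["eef_pos"].round(4))
E
python3 - <<'E'
from h import *
plan([.4985,.3025,.262],Rdown(-12.2))
E
```

```text
opt 0 rv [-2.000e-03  1.000e-03  1.355e+00] deg 77.6
opt 1 rv [-1.000e-03 -2.000e-03 -1.787e+00] deg 102.4
shift cm [-32.77 -19.22  -4.53] rows 9.2 q6 -0.15 t 0.15 pos [0.2803 0.6135 0.2165]
```

>>> servo_tool --increments "0 0 0.65 -16 -9.6 -4.6 5; 0 0 0.65 -16 -9.6 -4.6 5; 0 0 0.65 -16 -9.6 -4.6 5; 0 0 0.65 -16 -9.6 -4.6 5; 0 0 0.65 -16 -9.6 -4.6 5; 0 0 1.355 -32.8 -19.2 -4.5 5; 0 0 1.355 -32.8 -19.2 -4.5 5; 0 0 1.355 -32.8 -19.2 -4.5 5; 0 0 1.355 -32.8 -19.2 -4.5 5; 0 0 1.355 -32.8 -19.2 -4.5 5" --grip_force 60

```text
time: 0.98
eef_pos: [0.5006, 0.2998, 0.2622]
tcp_rot: [0.747, 0.665, -0.0, 0.0]
contact_force: [0.7, 1.2, 0.1]
opening: 0.584
```

```bash
python3 - <<'E'
from h import *
plan([.4985,.3025,.262],Rdown(-12.2))
E
```

```text
opt 0 rv [0.    0.001 0.097] deg 5.5
opt 1 rv [-2.000e-03  0.000e+00 -3.045e+00] deg 174.5
shift cm [ 0.25 -0.24  0.02] rows 0.1 q6 0.48 t 0.98 pos [0.5006 0.2998 0.2622]
```

>>> servo_tool --increments "0 0 0.097 0 0 0 5; 0 0 0.097 0 0 0 5; 0 0 0.097 0 0 0 5; 0 0 0.097 0 0 0 5"

```text
time: 1.32
eef_pos: [0.4986, 0.3034, 0.2623]
tcp_rot: [0.775, 0.632, -0.0, -0.0]
contact_force: [-0.4, 0.7, 0.1]
opening: 0.586
```

```bash
python3 - <<'E'
from h import *
snap("wrist","w1")
plan([.4985,.3025,.202],Rdown(-12.2))
E
```

```text
opt 0 rv [-0.     0.     0.011] deg 0.6
opt 1 rv [-0.000e+00 -1.000e-03 -3.131e+00] deg 179.4
shift cm [-0.11  0.03  6.04] rows 1.4 q6 0.58 t 1.37 pos [0.4985 0.3036 0.2624]
```

View pics/w1.png

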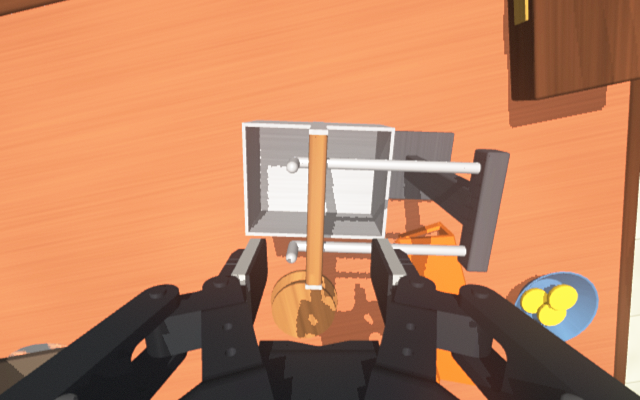

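The bar runs from (318,128) to (315,288) in the wrist view, between the fingers, with prong tips at (293,166) and (292,250). I'll check its centre by casting rays.

```bash
cat >> h.py <<'E'
def ray(K,T,u,v,z):
    dcam=np.array([(u-K[0,2])/K[0,0],(v-K[1,2])/K[1,1],1.]);D=T[:3,:3].T@dcam;C=-T[:3,:3].T@T[:3,3]
    return C+D*(z-C[2])/D[2]
E
python3 - <<'E'
from h import *
p,d,K,T=load("pics/w1.npz")
a=ray(K,T,318,128,.214);b=ray(K,T,315,289,.214);print(a,b,(a+b)/2,np.linalg.norm(a-b),np.degrees(np.arctan2(*(a-b)[:2])))
a=ray(K,T,293,166,.22);b=ray(K,T,291,250,.22);print(a,b,(a+b)/2,np.linalg.norm(a-b),np.degrees(np.arctan2(*(a-b)[:2])))
E
```

```text
[0.51023515 0.35847246 0.214     ] [0.48512424 0.24679423 0.214     ] [0.4976797  0.30263335 0.214     ] 0.11446652154543428 12.672231363850504
[0.49017428 0.33901313 0.22      ] [0.47605979 0.28302409 0.22      ] [0.48311704 0.31101861 0.22      ] 0.057740732366535936 14.149100152417285
```

>>> servo_tool --increments "0 0 0.015 -0.1 0 6 5; 0 0 0.015 -0.1 0 6 5; 0 0 0.015 -0.1 0 6 5; 0 0 0.015 -0.1 0 6 5; 0 0 0.015 -0.1 0 6 0; 0 0 0.015 -0.1 0 6 0; 0 0 0.015 -0.1 0 6 0; 0 0 0.015 -0.1 0 6 0; 0 0 0.015 -0.1 0 6 0; 0 0 0.015 -0.1 0 6 0" --grip_force 90

```text
time: 2.2
eef_pos: [0.4991, 0.302, 0.2031]
tcp_rot: [0.78, 0.625, 0.0, 0.0]
contact_force: [-0.3, -0.5, 0.7]
opening: -0.003
```

>>> servo_tool --increments "0 0 0 0 0 -1 0; 0 0 0 0 0 -2 0; 0 0 0 0 0 -3 0; 0 0 0 0 0 -3.7 0; 0 0 0 0 0 -3.7 0; 0 0 0 0 0 -3.7 0"

```text
time: 2.7
eef_pos: [0.4994, 0.3021, 0.2407]
tcp_rot: [0.78, 0.625, 0.001, 0.0]
contact_force: [-0.5, 0.8, 0.8]
opening: -0.002
```

```bash
python3 - <<'E'
from h import *
p,d,K,T=snap("scene","s3");crop(p,"s3c",290,50,490,200,4)
s=ctrl.get_state();print(s)
E
```

```text
{'time': 2.75, 'qpos': array([ 3.70312129e-01,  6.81662498e-02,  1.78516338e+00, -6.22302094e-06,
        1.28785027e+00,  5.90332596e-01]), 'dq': array([-0.00023839,  0.01208595,  0.01675805, -0.00038935,  0.0004197 ,
        0.00124742]), 'joint_efforts': array([ 3.36856770e-03, -3.27250135e+01, -2.99752700e+01,  1.35196728e-04,
       -7.72768864e-03, -3.00945726e-05]), 'eef_pos': array([0.49889362, 0.30191684, 0.239781  ]), 'tcp_rot': array([7.80463917e-01, 6.25200793e-01, 1.95948574e-04, 6.48381060e-05]), 'contact_force': array([-0.12903896, -0.25676971, -0.94159904]), 'wrist_torque': array([0.0458254 , 0.02783179, 0.03556794]), 'opening': -0.0014503548795095427}
```

View pics/s3c.png

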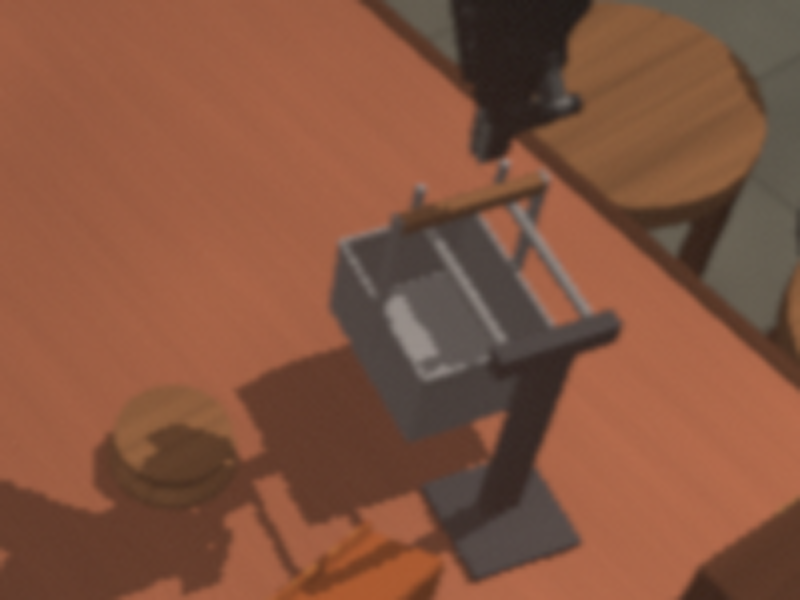

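The fingers shut on nothing; in this crop the tips at (490,155) stand above and beyond the bar. I'll compare where the tip is in the camera with where the state says it is.

```bash
python3 - <<'E'
from h import *
s=ctrl.get_state();Rm=R.from_quat(s["tcp_rot"]).as_matrix();tip=s["eef_pos"]+.014*Rm[:,2]
print("tip",tip)
for n,f in [("scene","s3"),("top",None),("wrist",None)]:
    if f: p,d,K,T=load(f"pics/{f}.npz")
    else: p,d,K,T=snap(n,n+"4")
    for name,x in [("tip",tip),("tcp",s["eef_pos"]),("bar",np.array([.498,.3025,.207]))]:
        c=T[:3,:3]@x+T[:3,3];print(n,name,(K@c/c[2])[:2].round(1))
    W=cloud(d,K,T)
    if n!="wrist":
        m=(np.hypot(W[...,0]-.5,W[...,1]-.31)<.12)&(W[...,2]>.225)&(W[...,2]<.30)
        q=W[m];print(len(q), q[q[:,2].argsort()[:12]].round(3).tolist())
p,d,K,T=load("pics/top4.npz");crop(p,"t4c",100,160,280,300,4)
E
```

```text
tip [0.49889903 0.30191885 0.225781  ]
scene tip [409.   96.1]
scene tcp [410.   92.3]
scene bar [407.7 100.8]
106 [[0.498, 0.292, 0.256], [0.505, 0.296, 0.257], [0.503, 0.291, 0.258], [0.504, 0.293, 0.258], [0.49, 0.294, 0.259], [0.503, 0.294, 0.259], [0.498, 0.291, 0.261], [0.494, 0.29, 0.261], [0.502, 0.29, 0.261], [0.49, 0.294, 0.263], [0.507, 0.293, 0.263], [0.511, 0.299, 0.264]]
top tip [164.  232.6]
top tcp [161.9 232.1]
top bar [166.4 233.6]
71 [[0.5, 0.292, 0.255], [0.496, 0.294, 0.257], [0.502, 0.291, 0.26], [0.493, 0.292, 0.262], [0.489, 0.298, 0.262], [0.497, 0.292, 0.262], [0.504, 0.295, 0.262], [0.486, 0.297, 0.264], [0.491, 0.293, 0.265], [0.499, 0.291, 0.265], [0.502, 0.291, 0.266], [0.51, 0.294, 0.266]]
wrist tip [317.6 232.2]
wrist tcp [317.6 242.2]
wrist bar [316.1 220.4]
```

View pics/wrist4.png

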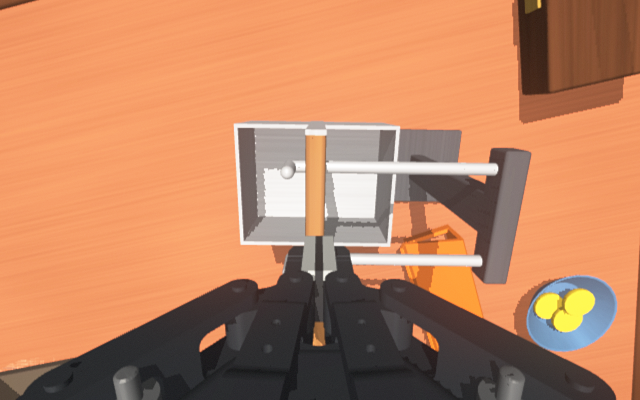

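View pics/t4c.png

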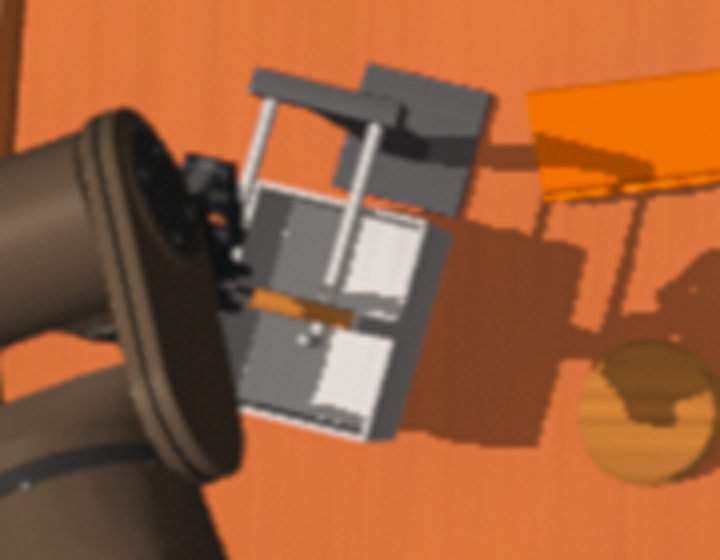

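```bash
python3 - <<'E'
from h import *
s=ctrl.get_state();Rm=R.from_quat(s["tcp_rot"]).as_matrix()
for f in ["wrist4","s3","top4"]:
    p,d,K,T=load(f"pics/{f}.npz");W=cloud(d,K,T);L=(W-s["eef_pos"])@Rm
    m=(abs(L[...,0])<.03)&(abs(L[...,1])<.03)&(L[...,2]>-.08)&(L[...,2]<.009)&(d>0)
    q=L[m];o=q[:,2].argsort()[::-1]
    print(f,m.sum(),(q[o[:200:14]]*1000).round(0).tolist())
# pail location in each cam
for f in ["wrist4"]:
    p,d,K,T=load(f"pics/{f}.npz");print(d[180,315],cloud(d,K,T)[180,315],cloud(d,K,T)[60,200])
    for v in range(225,262,4): print(v,d[v,314:323:4].round(3),p[v,318])
E
```

```text
wrist4 10613 [[10.0, -1.0, -17.0], [11.0, -2.0, -18.0], [10.0, -2.0, -18.0], [11.0, 3.0, -19.0], [11.0, -3.0, -20.0], [11.0, -5.0, -20.0], [7.0, 9.0, -20.0], [10.0, 4.0, -21.0], [11.0, -3.0, -21.0], [7.0, 9.0, -21.0], [11.0, 2.0, -21.0], [7.0, 11.0, -22.0], [7.0, 13.0, -22.0], [7.0, 11.0, -22.0], [11.0, 2.0, -23.0]]
s3 209 [[-10.0, 1.0, -17.0], [5.0, 13.0, -26.0], [-12.0, -5.0, -30.0], [-8.0, 13.0, -35.0], [-12.0, -3.0, -39.0], [-11.0, -2.0, -43.0], [-8.0, -5.0, -49.0], [-12.0, -4.0, -58.0], [-7.0, 14.0, -62.0], [-12.0, 8.0, -65.0], [-8.0, 16.0, -67.0], [-12.0, -10.0, -69.0], [-9.0, 15.0, -70.0], [8.0, 15.0, -74.0], [13.0, 14.0, -77.0]]
top4 124 [[-9.0, 4.0, -16.0], [-10.0, -4.0, -28.0], [-9.0, 2.0, -35.0], [-10.0, 6.0, -43.0], [-10.0, -3.0, -53.0], [-7.0, 2.0, -61.0], [-11.0, 4.0, -67.0], [-1.0, 28.0, -69.0], [-6.0, 20.0, -73.0]]
0.18528183 [0.50343994 0.32938343 0.21371497] [ 0.39244991  0.45014413 -0.00062138]
225 [0.194 0.195 0.195] [241 174 107]
229 [0.193 0.195 0.195] [240 173 106]
233 [0.194 0.196 0.196] [242 174 107]
237 [0.147 0.148 0.148] [68 62 60]
241 [0.143 0.145 0.143] [68 62 60]
245 [0.139 0.14  0.138] [69 61 61]
249 [0.136 0.135 0.133] [66 59 58]
253 [0.131 0.132 0.131] [67 58 57]
257 [0.127 0.127 0.127] [65 57 55]
261 [0.124 0.123 0.123] [63 57 54]
```

Three views agree that the shut fingertips sit about 17 mm behind the reported TCP, not 14 mm ahead, so there's a tool-axis offset of about 31 mm. I'll use the measured value, and check the open-finger case in the earlier picture.

```bash
python3 - <<'E'
from h import *
p,d,K,T=load("pics/w1.npz");W=cloud(d,K,T)
Rm=R.from_quat([.775,.632,0,0]).as_matrix();L=(W-np.array([.4985,.3036,.2624]))@Rm
for sg in (-1,1):
    m=(abs(L[...,0])<.03)&(L[...,1]*sg>.0)&(L[...,1]*sg<.07)&(L[...,2]>-.1)&(L[...,2]<.015)&(d>0)&(p.max(-1)<190)
    q=L[m];o=q[:,2].argsort()[::-1];print((q[o[:300:20]]*1000).round(0).tolist())
s=ctrl.get_state();print(s["eef_pos"]);
E
```

```text
[[4.0, -24.0, -16.0], [-8.0, -24.0, -17.0], [-4.0, -24.0, -19.0], [0.0, -24.0, -20.0], [-4.0, -24.0, -21.0], [9.0, -24.0, -22.0], [8.0, -24.0, -22.0], [7.0, -24.0, -23.0], [-11.0, -24.0, -23.0], [10.0, -28.0, -24.0], [6.0, -24.0, -24.0], [5.0, -24.0, -25.0], [10.0, -27.0, -25.0], [6.0, -34.0, -26.0], [-11.0, -24.0, -26.0]]
[[2.0, 26.0, -15.0], [-10.0, 26.0, -17.0], [-3.0, 26.0, -19.0], [2.0, 26.0, -20.0], [11.0, 26.0, -21.0], [-4.0, 26.0, -22.0], [6.0, 35.0, -22.0], [-10.0, 26.0, -23.0], [11.0, 29.0, -23.0], [-10.0, 26.0, -24.0], [-4.0, 26.0, -24.0], [7.0, 35.0, -25.0], [11.0, 26.0, -25.0], [-9.0, 26.0, -26.0], [-3.0, 26.0, -26.0]]
[0.49850821 0.30177725 0.23886091]
```

>>> servo_tool --increments "0 0 0 0 0 0 5; 0 0 0 0 0 0 5; 0 0 0 0 0 0 5; 0 0 0 0 0 0 5; 0 0 0 0.1 0 3.4 5; 0 0 0 0.1 0 6.8 5; 0 0 0 0.1 0 6.8 5; 0 0 0 0.1 0 6.8 5; 0 0 0 0.1 0 6.8 5"

```text
time: 3.6
eef_pos: [0.4999, 0.3032, 0.1731]
tcp_rot: [0.78, 0.625, 0.001, 0.0]
contact_force: [0.9, -0.7, -0.6]
opening: 0.584
```

>>> servo_tool --increments "0 0 0 0 0 0 0; 0 0 0 0 0 0 0; 0 0 0 0 0 0 0; 0 0 0 0 0 0 0; 0 0 0 0 0 0 0; 0 0 0 0 0 0 0"

```text
time: 4.1
eef_pos: [0.5001, 0.3034, 0.1738]
tcp_rot: [0.78, 0.625, 0.002, 0.0]
contact_force: [-1.7, 0.9, 6.8]
opening: 0.123
```

>>> servo_tool --increments "0 0 0 0 0 -1 0; 0 0 0 0 0 -2 0; 0 0 0 0 0 -3 0; 0 0 0 0 0 -3.7 0; 0 0 0 0 0 -3.7 0; 0 0 0 0 0 -3.7 0"

```text
time: 4.6
eef_pos: [0.4994, 0.303, 0.2092]
tcp_rot: [0.78, 0.625, 0.001, 0.0]
contact_force: [-0.5, -0.4, -3.3]
opening: 0.124
```

```bash
python3 - <<'E'
from h import *
p,d,K,T=snap("scene","s5");crop(p,"s5c",290,50,490,200,4)
snap("wrist","w5");print(ctrl.get_state()["contact_force"])
a=np.radians(-12.7);hx=np.array([np.cos(a),np.sin(a),0]);e=ctrl.get_state()["eef_pos"]
plan(e-.125*hx,Rdown(-12.7));print(e-.125*hx)
E
```

```text
[ 0.04030249  0.59467913 -2.84415641]
opt 0 rv [-0.001  0.001  0.002] deg 0.1
opt 1 rv [-1.00e-03 -2.00e-03 -3.14e+00] deg 179.9
shift cm [ 2.00e-02 -1.25e+01  1.00e-02] rows 3.0 q6 0.59 t 4.7 pos [0.4987 0.3027 0.2079]
[0.37674553 0.33018117 0.2078543 ]
```

View pics/s5c.png

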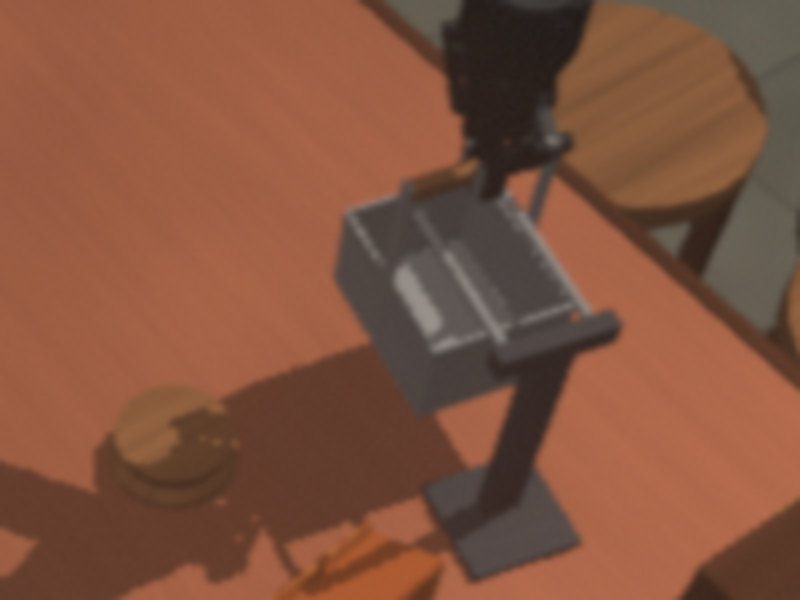

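View pics/w5.png

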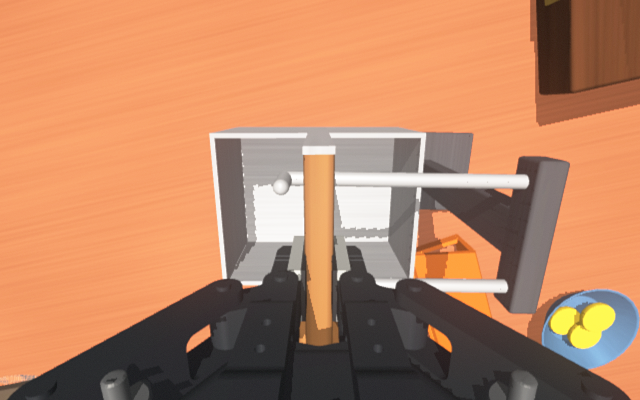

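The pail is up: the bar is between the pads at about (318,240) in the wrist view, clear of the upturned tips. Now to back it out along the hanger's -x.

>>> servo_tool --increments "0 0 0 0 -3 0 0; 0 0 0 0 -6 0 0; 0 0 0 0 -9 0 0; 0 0 0 0 -12.5 0 0; 0 0 0 0 -12.5 0 0; 0 0 0 0 -12.5 0 0"

```text
time: 5.2
eef_pos: [0.3753, 0.3303, 0.2077]
tcp_rot: [0.78, 0.626, -0.001, 0.0]
contact_force: [0.1, -0.1, -2.7]
opening: 0.12
```

```bash
python3 - <<'E'
from h import *
for a in (-76.6,):
    plan([.4352,.1035,.209],Rdown(a))
E
```

```text
opt 0 rv [-0.000e+00  1.000e-03  1.119e+00] deg 64.1
opt 1 rv [-1.000e-03 -0.000e+00 -2.022e+00] deg 115.9
shift cm [-20.85  10.74  -0.12] rows 5.6 q6 0.74 t 5.2 pos [0.3753 0.3303 0.2077]
```

>>> servo_tool --increments "0 0 0.1 -3 1.5 0 0; 0 0 0.22 -6 3 0 0; 0 0 0.34 -9 4.6 0 0; 0 0 0.46 -12 6.2 0 0; 0 0 0.58 -15 7.7 0 0; 0 0 0.7 -17 8.8 0 0; 0 0 0.82 -19 9.8 0 0; 0 0 0.94 -20.8 10.7 0 0; 0 0 1.06 -20.8 10.7 0 0; 0 0 1.119 -20.8 10.7 0 0"

```text
time: 6.03
eef_pos: [0.4372, 0.1019, 0.2085]
tcp_rot: [0.994, 0.111, 0.0, 0.0]
contact_force: [-0.5, 0.1, -4.0]
opening: 0.121
```

>>> servo_tool --increments "0 0 0 0 0 0 0; 0 0 0 0 0 0 0; 0 0 0 0 0 0 0; 0 0 0 0 0 0 0"

```text
time: 6.37
eef_pos: [0.4363, 0.1039, 0.2085]
tcp_rot: [0.993, 0.116, -0.0, 0.0]
contact_force: [0.5, 0.6, -2.2]
opening: 0.123
```

```bash
python3 - <<'E'
from h import *
p,d,K,T=snap("top","t6");crop(p,"t6c",150,150,350,330,3)
p,d,K,T=snap("scene","s6");crop(p,"s6c",240,60,440,210,4)
plan([.4348,.1038,.16],Rdown(-76.6))
E
```

```text
opt 0 rv [ 0.     0.    -0.001] deg 0.1
opt 1 rv [ 0.    -0.     3.141] deg 179.9
shift cm [-0.14 -0.01  4.85] rows 1.2 q6 1.35 t 6.47 pos [0.4362 0.104  0.2085]
```

View pics/s6c.png

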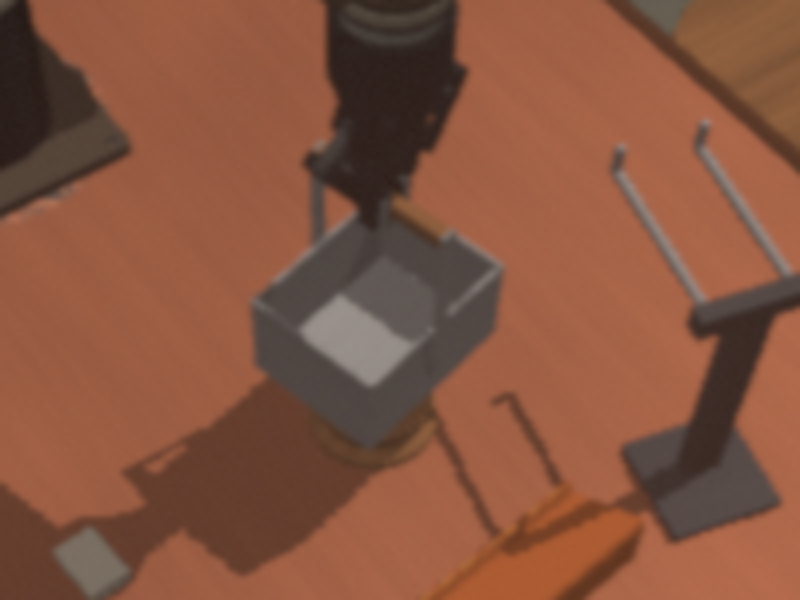

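View pics/t6c.png

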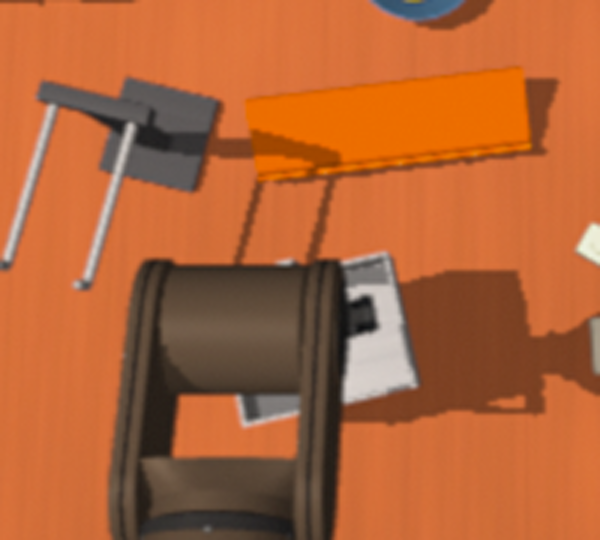

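The pail now hangs over the stand, with its rim from about (253,300) to (500,265) in the scene crop. I'll measure the rim to get its centre and level before lowering.

```bash
cat >> h.py <<'E'
def pail(files,zlo,zhi,c=(.4348,.1038)):
    Q=[]
    for f in files:
        p,d,K,T=load(f"pics/{f}.npz");W=cloud(d,K,T);hsv=cv2.cvtColor(p,cv2.COLOR_RGB2HSV)
        m=(W[...,2]>zlo)&(W[...,2]<zhi)&(np.hypot(W[...,0]-c[0],W[...,1]-c[1])<.1)&(hsv[...,1]<90)
        q=W[m];r=cv2.minAreaRect((q[:,:2]*1000).astype(np.float32));print(f,m.sum(),"rect",np.round(r[0],1),np.round(r[1],1),round(r[2],1),"ztop",np.percentile(q[:,2],[90,97,100]).round(4));Q.append(q)
    return Q
E
python3 - <<'E'
from h import *
for lo in (.11,.145): Q=pail(["s6","t6"],lo,.168)
q=np.vstack(Q);q=q[q[:,2]>.153]
print(cv2.minAreaRect((q[:,:2]*1000).astype(np.float32)))
A=np.c_[q[:,:2]-[.4348,.1038],np.ones(len(q))];print(np.linalg.lstsq(A,q[:,2],rcond=None)[0])
E
```

```text
s6 1112 rect [434.9 101.9] [114.3 144.5] 14.4 ztop [0.155  0.1572 0.1649]
t6 243 rect [434.2 104.8] [109.8 140.4] 13.5 ztop [0.1592 0.1608 0.1638]
s6 356 rect [434.4 102.4] [113.4 142.4] 14.8 ztop [0.1571 0.1602 0.1649]
t6 171 rect [434.2 104.8] [109.8 140.4] 13.5 ztop [0.1598 0.1611 0.1638]
((433.99420166015625, 102.97712707519531), (113.31649017333984, 143.47586059570312), 13.119470596313477)
[-0.00982246  0.00257469  0.15660535]
```

>>> servo_tool --increments "0 0 0 0 0 1.5 0; 0 0 0 0 0 3 0; 0 0 0 0 0 4 0; 0 0 0 0 0 4.5 0; 0 0 0 0 0 4.7 0; 0 0 0 0 0 4.9 0; 0 0 0 0 0 5.1 0; 0 0 0 0 0 5.1 0; 0 0 0 0 0 5.1 0"

```text
time: 7.22
eef_pos: [0.4365, 0.1039, 0.1581]
tcp_rot: [0.993, 0.116, 0.0, 0.0]
contact_force: [1.1, 0.4, -3.6]
opening: 0.125
```

```bash
python3 - <<'E'
from h import *
snap("scene","s7");snap("top","t7");pail(["s7","t7"],.09,.115);print(ctrl.get_state()["contact_force"],ctrl.get_state()["eef_pos"])
E
```

```text
s7 414 rect [434.9 102.7] [114.8 143.1] 13.9 ztop [0.1066 0.1085 0.1143]
t7 161 rect [434.6 104.7] [109.8 140.1] 13.3 ztop [0.1094 0.1103 0.1133]
[ 0.65794224 -0.25193274 -2.70018124] [0.43650233 0.10385209 0.15805924]
```

Still hanging (-2.7 N); lowering in small steps until it touches.

>>> servo_tool --increments "0 0 0 0 0 0.1 0; 0 0 0 0 0 0.2 0; 0 0 0 0 0 0.3 0; 0 0 0 0 0 0.3 0"

```text
time: 7.65
eef_pos: [0.4374, 0.1042, 0.1572]
tcp_rot: [0.993, 0.116, 0.001, -0.0]
contact_force: [-3.2, 1.8, 7.4]
opening: 0.122
```

>>> servo_tool --increments "0 0 0 0 0 0.1 0; 0 0 0 0 0 0.1 0; 0 0 0 0 0 0.1 0"

```text
time: 7.9
eef_pos: [0.4377, 0.1043, 0.1573]
tcp_rot: [0.993, 0.116, 0.002, -0.0]
contact_force: [-4.0, 0.8, 11.4]
opening: 0.119
```

>>> servo_tool --increments "0 0 0 0 0 -0.2 0; 0 0 0 0 0 -0.2 2; 0 0 0 0 0 -0.2 4; 0 0 0 0 0 -0.2 4; 0 0 0 0 0 -0.2 4; 0 0 0 0 0 -3 4; 0 0 0 0 0 -6 4; 0 0 0 0 0 -9 4; 0 0 0 0 0 -12 4; 0 0 0 0 0 -12 4"

```text
time: 8.73
eef_pos: [0.4393, 0.1039, 0.2808]
tcp_rot: [0.993, 0.116, 0.006, 0.001]
contact_force: [0.4, 0.1, 0.7]
opening: 0.47
```

```bash
python3 - <<'E'
from h import *
snap("scene","s8");snap("top","t8");pail(["s8","t8"],.09,.115)
plan([.60,-.1,.27],Rdown(-76.6))
E
```

```text
s8 393 rect [435.5 102.9] [113.6 142.7] 14.3 ztop [0.106  0.108  0.1148]
t8 167 rect [434.2 105.1] [111.9 140.5] 13.5 ztop [0.108  0.109  0.1123]
opt 0 rv [ 0.001 -0.003 -0.002] deg 0.2
opt 1 rv [-5.000e-03 -1.000e-03  3.139e+00] deg 179.9
shift cm [11.19 23.58  0.54] rows 6.3 q6 1.35 t 8.83 pos [0.4369 0.1038 0.2749]
```

Pail stands on the stand at (0.435, 0.104), matching the stand's centre within about 1 mm in both views. Now the offcuts, starting with a fresh measurement from the top view.

```bash
cat >> h.py <<'E'
def objs(f):
    p,d,K,T=load(f"pics/{f}.npz");W=cloud(d,K,T)
    for k,s,m in whites(p,W,(.004,.06)):
        q=W[m];c=q[:,:2].mean(0)
        if not(.3<c[0]<.75 and -.5<c[1]<.05): continue
        r=cv2.minAreaRect((q[:,:2]*1000).astype(np.float32));b=cv2.boxPoints(r)/1000
        e1=b[1]-b[0];e2=b[2]-b[1]
        if np.linalg.norm(e1)<np.linalg.norm(e2): e1,e2=e2,e1
        print("c",np.round(np.array(r[0])/1000,4),"long",round(np.linalg.norm(e1)*1e3),"hd",round(np.degrees(np.arctan2(e1[1],e1[0]))%180,1),"short",round(np.linalg.norm(e2)*1e3),"hd",round(np.degrees(np.arctan2(e2[1],e2[0]))%180,1),"zmax",q[:,2].max().round(3),"px",s[:2]+s[2:4]//2)
E
python3 - <<'E'
from h import *
objs("t8")
p,d,K,T=load("pics/t8.npz");crop(p,"t8c",330,160,490,300,5)
E
```

```text
c [ 0.6121 -0.2332] long 49 hd 78.2 short 32 hd 168.2 zmax 0.021 px [386 199]
c [ 0.5196 -0.1325] long 35 hd 60.8 short 30 hd 150.8 zmax 0.037 px [350 232]
c [ 0.5152 -0.2459] long 41 hd 3.3 short 28 hd 93.3 zmax 0.034 px [392 234]
c [ 0.5139 -0.3397] long 43 hd 97.1 short 27 hd 7.1 zmax 0.033 px [426 235]
c [ 0.4316 -0.1408] long 48 hd 4.8 short 31 hd 94.8 zmax 0.02 px [353 265]
c [ 0.4106 -0.2449] long 30 hd 155.7 short 26 hd 65.7 zmax 0.021 px [391 273]
c [ 0.4086 -0.344 ] long 35 hd 106.3 short 30 hd 16.3 zmax 0.037 px [429 274]
```

View pics/t8c.png

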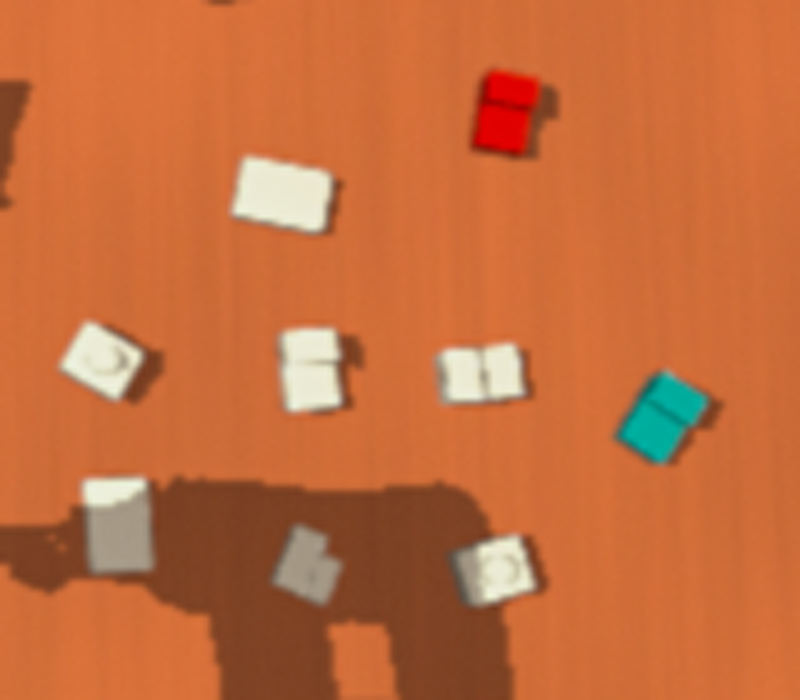

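All seven whites are where they were (arm shadow only). First: lump at crop (103,360).

```bash
python3 - <<'E'
from h import *
plan([.5196,-.1325,.08],Rdown(150.8))
E
```

```text
opt 0 rv [-3.000e-03 -2.000e-03  2.312e+00] deg 132.5
opt 1 rv [ 0.002 -0.003 -0.829] deg 47.5
shift cm [ 2.56 24.88 19.52] rows 7.6 q6 1.35 t 8.83 pos [0.4369 0.1038 0.2749]
```

>>> servo_tool --increments "0 0 -0.12 0.5 4 0 6; 0 0 -0.24 1 8 0 6; 0 0 -0.36 1.5 12 2 6; 0 0 -0.48 2 16 5 6; 0 0 -0.6 2.3 20 8 6; 0 0 -0.72 2.6 24 11 6; 0 0 -0.829 2.6 24.9 15 6; 0 0 -0.829 2.6 24.9 19 6; 0 0 -0.829 2.6 24.9 19.5 6; 0 0 -0.829 2.6 24.9 19.5 6"

```text
time: 9.67
eef_pos: [0.5118, -0.1309, 0.0685]
tcp_rot: [0.863, 0.505, -0.005, -0.008]
contact_force: [-2.5, -0.3, -0.9]
opening: 0.704
```

>>> servo_tool --increments "0 0 0 0 0 0 6; 0 0 0 0 0 0 6"

```text
time: 9.83
eef_pos: [0.5189, -0.1323, 0.0791]
tcp_rot: [0.863, 0.506, 0.0, 0.0]
contact_force: [0.9, 0.0, 0.8]
opening: 0.703
```

```bash
cat >> h.py <<'E'
def tips(f,st):
    p,d,K,T=load(f"pics/{f}.npz");W=cloud(d,K,T);Rm=R.from_quat(st["tcp_rot"]).as_matrix();L=(W-st["eef_pos"])@Rm
    for sg in (-1,1):
        m=(abs(L[...,0])<.015)&(L[...,1]*sg>0)&(L[...,1]*sg<.045)&(L[...,2]>-.1)&(L[...,2]<.0)&(d>0)&(p.max(-1)<150)
        q=L[m]*1000;print("tip",sg,np.percentile(q[:,2],[99,100]).round(0),"y",np.median(q[q[:,2]>-30][:,1]).round(0))
E
python3 - <<'E'
from h import *
st=ctrl.get_state();snap("wrist","w9");tips("w9",st)
plan([.5196,-.1325,-.008],Rdown(150.8))
E
```

```text
tip -1 [-21. -18.] y -29.0
tip 1 [-22. -18.] y 31.0
opt 0 rv [ 0.     0.005 -3.141] deg 180.0
opt 1 rv [ 0.003 -0.     0.   ] deg 0.2
shift cm [-0.01 -0.05  8.84] rows 2.1 q6 0.07 t 9.88 pos [ 0.5198 -0.1325  0.0805]
```

View pics/w9.png

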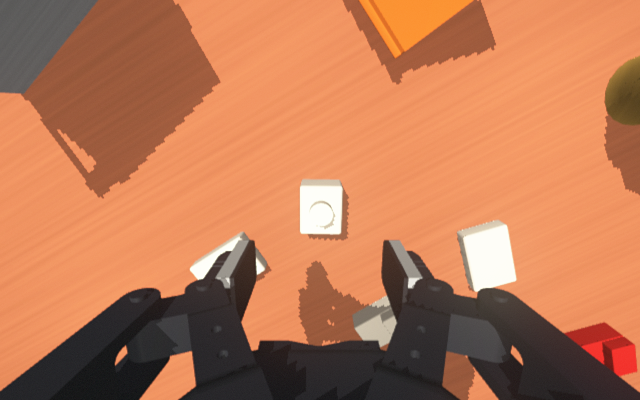

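The lump sits at (320,210), square between the fingers. Descending and closing.

>>> servo_tool --increments "0 0 0 0 0 3 6; 0 0 0 0 0 5.5 6; 0 0 0 0 0 7.5 6; 0 0 0 0 0 8.5 6; 0 0 0 0 0 9 6; 0 0 0 0 0 9.2 6; 0 0 0 0 0 9.2 6; 0 0 0 0 0 9.2 2; 0 0 0 0 0 9.2 0; 0 0 0 0 0 9.2 0" --grip_force 50

```text
time: 10.72
eef_pos: [0.52, -0.1331, -0.0118]
tcp_rot: [0.863, 0.506, 0.001, 0.001]
contact_force: [0.0, 0.7, -0.3]
opening: 0.34
```

>>> servo_tool --increments "0 0 0 0 0 0 0; 0 0 0 0 0 0 0; 0 0 0 0 0 0 0; 0 0 0 0 0 -2 0; 0 0 0 0 0 -5 0; 0 0 0 0 0 -9 0; 0 0 0 0 0 -13 0; 0 0 0 0 0 -17 0; 0 0 0 0 0 -21 0; 0 0 0 0 0 -21 0"

```text
time: 11.55
eef_pos: [0.5232, -0.1346, 0.2067]
tcp_rot: [0.863, 0.506, 0.005, 0.007]
contact_force: [0.8, -0.7, 1.0]
opening: 0.341
```

```bash
python3 - <<'E'
from h import *
snap("wrist","w10")
plan([.4265,.1395,.2],Rdown(13.4))
plan([.4435,.0685,.2],Rdown(13.4))
E
```

```text
opt 0 rv [ 0.011  0.004 -0.744] deg 42.6
opt 1 rv [ 0.004 -0.014  2.398] deg 137.4
shift cm [ 1.922e+01 -2.164e+01  2.000e-02] rows 6.9 q6 0.07 t 11.6 pos [ 0.5216 -0.1339  0.2026]
opt 0 rv [ 0.011  0.004 -0.744] deg 42.6
opt 1 rv [ 0.004 -0.014  2.398] deg 137.4
shift cm [ 13.85 -16.69   0.07] rows 5.2 q6 0.07 t 11.6 pos [ 0.5216 -0.1339  0.2026]
```

View pics/w10.png

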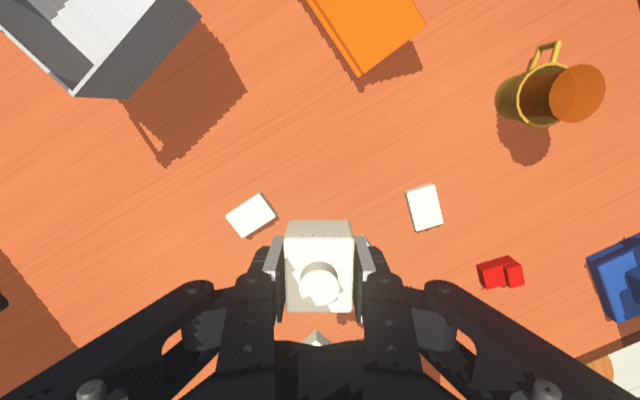

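The lump is held at (318,270). Carrying it to the pail's far half.

>>> servo_tool --increments "0 0 -0.1 2.8 -3.2 -2 0; 0 0 -0.2 5.6 -6.4 -2 0; 0 0 -0.3 8.4 -9.6 -2 0; 0 0 -0.4 11.2 -12.8 -2 0; 0 0 -0.5 14 -16 -2 0; 0 0 -0.6 16.6 -18.8 -2 0; 0 0 -0.7 18.4 -20.8 -2 0; 0 0 -0.744 19.2 -21.6 -2 0; 0 0 -0.744 19.2 -21.6 -2 0; 0 0 -0.744 19.2 -21.6 -2 0"

```text
time: 12.43
eef_pos: [0.4229, 0.1407, 0.2149]
tcp_rot: [0.619, 0.785, -0.001, -0.001]
contact_force: [0.3, -1.0, 0.5]
opening: 0.342
```

>>> servo_tool --increments "0 0 0 0 0 0 0; 0 0 0 0 0 0 0"

```text
time: 12.6
eef_pos: [0.424, 0.1395, 0.2159]
tcp_rot: [0.621, 0.784, -0.0, -0.0]
contact_force: [-0.1, 0.3, -0.6]
opening: 0.338
```

```bash
python3 - <<'E'
from h import *
snap("wrist","w11")
plan([.4265,.1395,.124],Rdown(13.4))
E
```

```text
opt 0 rv [-0.001  0.    -0.002] deg 0.1
opt 1 rv [0.000e+00 1.000e-03 3.139e+00] deg 179.9
shift cm [-0.05  0.24  9.2 ] rows 2.2 q6 -0.14 t 12.65 pos [0.4241 0.1395 0.216 ]
```

View pics/w11.png

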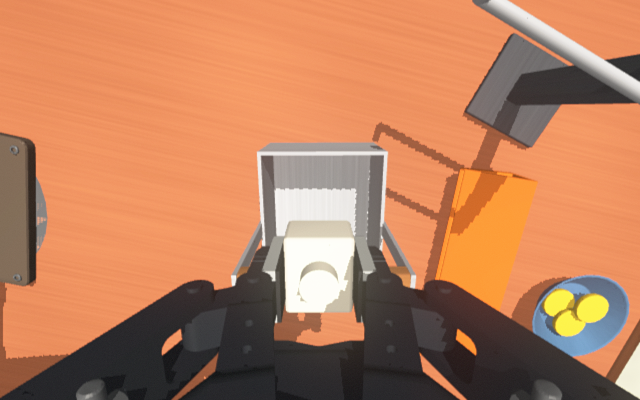

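The lump is over the far opening at (320,190). Lowering and releasing.

>>> servo_tool --increments "0 0 0 0 0.2 3 0; 0 0 0 0 0.2 6 0; 0 0 0 0 0.2 8 0; 0 0 0 0 0.2 9 0; 0 0 0 0 0.2 9.1 0; 0 0 0 0 0.2 9.1 4.5; 0 0 0 0 0.2 9.1 5; 0 0 0 0 0.2 9.1 5; 0 0 0 0 0.2 9.1 5; 0 0 0 0 0.2 9.1 5"

```text
time: 13.48
eef_pos: [0.4266, 0.141, 0.1267]
tcp_rot: [0.62, 0.785, 0.001, 0.001]
contact_force: [-0.2, 0.3, -0.2]
opening: 0.587
```

>>> servo_tool --increments "0 0 0 0 0 -2 5; 0 0 0 0 0 -5 5; 0 0 0 0 0 -9 5; 0 0 0 0 0 -9 5; 0 0 0 0 0 -9 5"

```text
time: 13.9
eef_pos: [0.4279, 0.1412, 0.2193]
tcp_rot: [0.62, 0.785, 0.003, 0.003]
contact_force: [-0.0, 0.6, -0.0]
opening: 0.587
```

```bash
python3 - <<'E'
from h import *
snap("wrist","w12")
p,d,K,T=snap("top","t12");objs("t12")
snap("scene","s12");pail(["s12","t12"],.09,.115)
plan([.5152,-.2459,.08],Rdown(93.3))
E
```

```text
c [ 0.6123 -0.2328] long 50 hd 79.2 short 32 hd 169.2 zmax 0.022 px [386 199]
c [ 0.5154 -0.2461] long 41 hd 3.1 short 29 hd 93.1 zmax 0.036 px [392 234]
c [ 0.5139 -0.3391] long 43 hd 96.7 short 27 hd 6.7 zmax 0.036 px [426 235]
c [ 0.4315 -0.1408] long 46 hd 0.3 short 33 hd 90.3 zmax 0.021 px [353 265]
c [ 0.4106 -0.245 ] long 30 hd 155.7 short 27 hd 65.7 zmax 0.02 px [391 273]
c [ 0.4083 -0.342 ] long 36 hd 105.7 short 30 hd 15.7 zmax 0.036 px [428 274]
s12 394 rect [435.4 103.6] [113.1 142.7] 13.7 ztop [0.1053 0.1079 0.1138]
t12 176 rect [437.4  91.4] [111.8 112.7] 13.3 ztop [0.1086 0.1104 0.1145]
opt 0 rv [-1.000e-03 -1.000e-03 -1.394e+00] deg 79.9
opt 1 rv [-1.000e-03  1.000e-03  1.747e+00] deg 100.1
shift cm [-39.72  -0.18  13.44] rows 10.1 q6 -0.14 t 14.05 pos [0.4251 0.1409 0.2145]
```

View pics/w12.png

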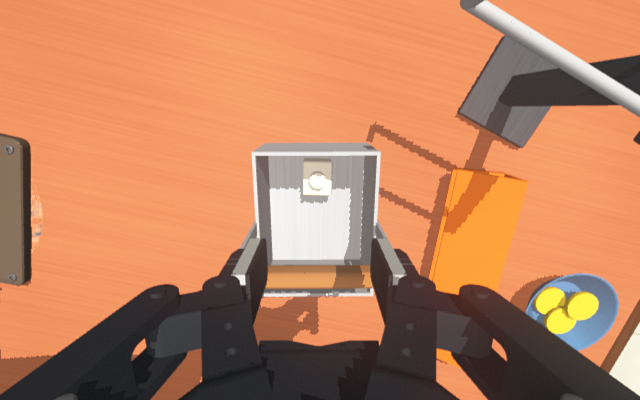

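The lump lies in the pail at (317,178). Next: the step at (0.515,-0.246). I have to clear the pail sideways first, so I stay high for the first half.

>>> servo_tool --increments "0 0 -0.12 -4 0 0 6; 0 0 -0.24 -8 0 0 6; 0 0 -0.36 -12 0 0 6; 0 0 -0.48 -16 0 1 6; 0 0 -0.6 -20 0 3 6; 0 0 -0.72 -24 0 5 6; 0 0 -0.84 -28 0 7 6; 0 0 -0.96 -32 0 9 6; 0 0 -1.08 -36 -0.1 11 6; 0 0 -1.2 -38.5 -0.2 12.5 6"

```text
time: 14.88
eef_pos: [0.507, -0.2105, 0.1016]
tcp_rot: [0.089, 0.996, 0.001, -0.001]
contact_force: [1.5, -0.3, 0.0]
opening: 0.7
```

```bash
python3 - <<'E'
from h import *
plan([.5152,-.246,.07],Rdown(93.2))
E
```

```text
opt 0 rv [ 0.001 -0.002 -0.234] deg 13.4
opt 1 rv [-3.000e-03 -2.000e-03  2.908e+00] deg 166.6
shift cm [-1.44 -3.35  3.15] rows 1.2 q6 -1.97 t 14.88 pos [ 0.507  -0.2105  0.1016]
```

>>> servo_tool --increments "0 0 -0.19 0 0 0 6; 0 0 -0.19 0 0 0 6; 0 0 -0.19 0 0 0 6; 0 0 -0.19 0 0 0 6"

```text
time: 15.22
eef_pos: [0.5069, -0.2088, 0.1025]
tcp_rot: [-0.002, 1.0, 0.001, -0.001]
contact_force: [-0.1, -0.2, -0.1]
opening: 0.702
```

```bash
python3 - <<'E'
from h import *
snap("wrist","w13")
plan([.5152,-.246,-.013],Rdown(93.2))
E
```

```text
opt 0 rv [ 0.001 -0.002 -0.051] deg 2.9
opt 1 rv [-2.000e-03 -2.000e-03  3.091e+00] deg 177.1
shift cm [-0.79 -3.75 11.61] rows 2.9 q6 -2.15 t 15.27 pos [ 0.5073 -0.2087  0.1032]
```

View pics/w13.png

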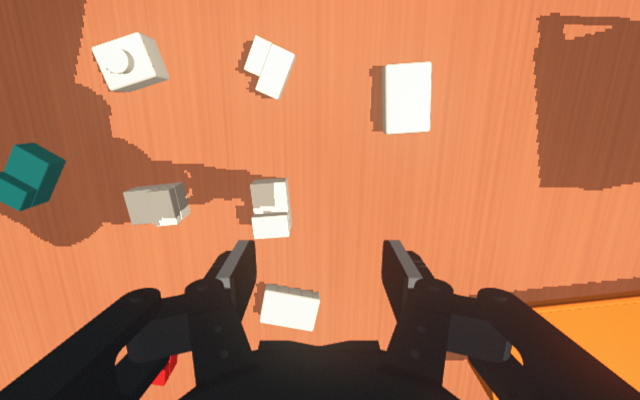

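The step is at (270,208) in view. I'm about 4 cm short, so shift across, then go down.

>>> servo_tool --increments "0 0 -0.05 -0.8 -3.7 2 6; 0 0 -0.05 -0.8 -3.7 4 6; 0 0 -0.05 -0.8 -3.7 6 6; 0 0 -0.05 -0.8 -3.7 8.5 6; 0 0 -0.05 -0.8 -3.7 10 6; 0 0 -0.05 -0.8 -3.7 11 6; 0 0 -0.05 -0.8 -3.7 11.5 6; 0 0 -0.05 -0.8 -3.7 11.6 6; 0 0 -0.05 -0.8 -3.7 11.6 0; 0 0 -0.05 -0.8 -3.7 11.6 0"

```text
time: 16.1
eef_pos: [0.5171, -0.2467, -0.0105]
tcp_rot: [-0.028, 1.0, -0.001, 0.001]
contact_force: [-0.4, -0.0, 0.6]
opening: 0.43
```

>>> servo_tool --increments "0 0 0 0 0 0 0; 0 0 0 0 0 0 0; 0 0 0 0 0 0 0; 0 0 0 0 0 -2 0; 0 0 0 0 0 -5 0; 0 0 0 0 0 -9 0; 0 0 0 0 0 -13 0; 0 0 0 0 0 -17 0; 0 0 0 0 0 -21 0; 0 0 0 0 0 -23 0"

```text
time: 16.93
eef_pos: [0.5178, -0.2473, 0.2246]
tcp_rot: [-0.028, 1.0, -0.003, 0.003]
contact_force: [-0.2, -1.1, 0.6]
opening: 0.316
```

```bash
python3 - <<'E'
from h import *
snap("wrist","w14")
plan([.4435,.0685,.22],Rdown(13.4))
E
```

```text
opt 0 rv [0.    0.015 1.393] deg 79.8
opt 1 rv [-0.016  0.    -1.748] deg 100.2
shift cm [ 5.77 32.06  0.43] rows 7.8 q6 -2.25 t 16.98 pos [ 0.5192 -0.2483  0.2278]
```

View pics/w14.png

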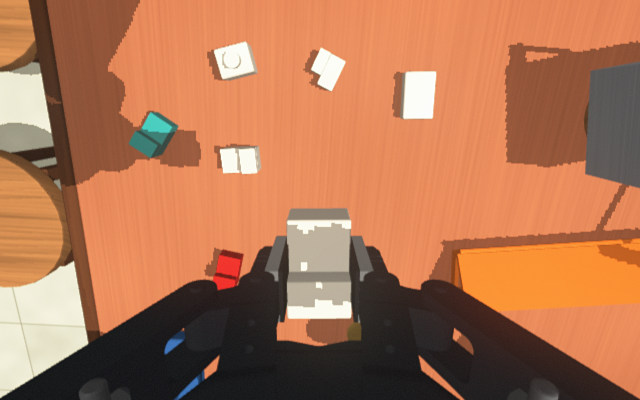

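Held at (320,265). On to the pail's near half.

>>> servo_tool --increments "0 0 0.12 0.6 3.2 0 0; 0 0 0.24 1.2 6.4 0 0; 0 0 0.36 1.8 9.6 0 0; 0 0 0.48 2.4 12.8 0 0; 0 0 0.6 3 16 0 0; 0 0 0.72 3.6 19.2 0 0; 0 0 0.84 4.2 22.4 0 0; 0 0 0.96 4.8 25.6 0 0; 0 0 1.08 5.4 28.8 0 0; 0 0 1.2 5.8 32 0 0"

```text
time: 17.82
eef_pos: [0.4394, 0.0692, 0.2177]
tcp_rot: [0.54, 0.842, -0.0, -0.0]
contact_force: [0.7, 0.1, -0.1]
opening: 0.316
```

>>> servo_tool --increments "0 0 0.1 0 0 0 0; 0 0 0.19 0 0 0 0; 0 0 0.19 0 0 0 0; 0 0 0.19 0 0 0 0"

```text
time: 18.15
eef_pos: [0.4404, 0.0679, 0.2178]
tcp_rot: [0.614, 0.789, -0.0, -0.0]
contact_force: [0.1, 0.5, 0.2]
opening: 0.321
```

```bash
python3 - <<'E'
from h import *
plan([.4435,.0685,.124],Rdown(13.4))
E
```

```text
opt 0 rv [-0.001 -0.     0.014] deg 0.8
opt 1 rv [ 0.000e+00 -1.000e-03 -3.127e+00] deg 179.2
shift cm [-0.02  0.32  9.38] rows 2.3 q6 -0.32 t 18.15 pos [0.4404 0.0679 0.2178]
```

>>> servo_tool --increments "0 0 0 0 0.3 3 0; 0 0 0 0 0.3 6 0; 0 0 0 0 0.3 8 0; 0 0 0 0 0.3 9 0; 0 0 0 0 0.3 9.3 0; 0 0 0 0 0.3 9.3 4.5; 0 0 0 0 0.3 9.3 5; 0 0 0 0 0.3 9.3 5; 0 0 0 0 0.3 9.3 5; 0 0 0 0 0.3 9.3 5"

```text
time: 18.98
eef_pos: [0.4444, 0.0685, 0.1264]
tcp_rot: [0.615, 0.788, 0.001, 0.001]
contact_force: [0.4, 0.3, -0.7]
opening: 0.583
```

>>> servo_tool --increments "0 0 0 0 0 -2 5; 0 0 0 0 0 -5 5; 0 0 0 0 0 -9 5; 0 0 0 0 0 -9 5; 0 0 0 0 0 -9 5"

```text
time: 19.4
eef_pos: [0.4458, 0.0684, 0.2191]
tcp_rot: [0.615, 0.788, 0.002, 0.003]
contact_force: [0.2, -1.0, -0.1]
opening: 0.583
```

```bash
python3 - <<'E'
from h import *
snap("wrist","w15")
p,d,K,T=snap("top","t15");objs("t15")
snap("scene","s15");pail(["s15"],.09,.115)
plan([.514,-.3394,.09],Rdown(6.9))
E
```

```text
c [ 0.6121 -0.2329] long 49 hd 80.6 short 33 hd 170.6 zmax 0.02 px [386 199]
c [ 0.5138 -0.3398] long 44 hd 97.1 short 27 hd 7.1 zmax 0.034 px [426 235]
c [ 0.4315 -0.1421] long 46 hd 0.4 short 30 hd 90.4 zmax 0.022 px [354 265]
c [0.411  0.0387] long 29 hd 170.6 short 10 hd 80.6 zmax 0.039 px [285 272]
c [ 0.4105 -0.245 ] long 30 hd 154.9 short 27 hd 64.9 zmax 0.021 px [391 273]
c [ 0.4085 -0.3425] long 36 hd 104.1 short 30 hd 14.1 zmax 0.037 px [429 274]
s15 406 rect [435.8 103.5] [113.3 142. ] 13.0 ztop [0.1059 0.1082 0.115 ]
opt 0 rv [-0.002 -0.     0.125] deg 7.2
opt 1 rv [ 1.000e-03 -3.000e-03 -3.016e+00] deg 172.8
shift cm [-41.31  -3.01  12.4 ] rows 10.4 q6 -0.32 t 19.55 pos [0.4429 0.0686 0.2142]
```

View pics/w15.png

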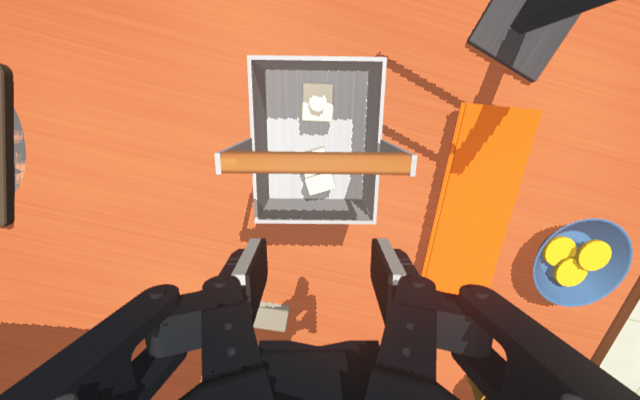

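Lump at (317,100) and step at (318,180), both in the pail. Next: the second step.

>>> servo_tool --increments "0 0 0.02 -4 -0.3 0 6; 0 0 0.04 -8 -0.6 0 6; 0 0 0.06 -12 -0.9 0 6; 0 0 0.08 -16 -1.2 2 6; 0 0 0.1 -20 -1.5 4 6; 0 0 0.12 -24 -1.8 6 6; 0 0 0.125 -28 -2.1 8 6; 0 0 0.125 -32 -2.4 10 6; 0 0 0.125 -36 -2.7 12 6; 0 0 0.125 -39.5 -3 12.4 6"

```text
time: 20.38
eef_pos: [0.5063, -0.31, 0.0888]
tcp_rot: [0.663, 0.748, 0.0, -0.004]
contact_force: [0.4, 0.4, 0.0]
opening: 0.702
```

>>> servo_tool --increments "0 0 0 -1 0 0 6; 0 0 0 -1.8 0 0 6; 0 0 0 -1.8 0 0 6; 0 0 0 -1.8 0 0 6"

```text
time: 20.72
eef_pos: [0.5107, -0.3274, 0.0937]
tcp_rot: [0.663, 0.749, 0.0, -0.001]
contact_force: [-0.8, 0.3, -0.3]
opening: 0.699
```

```bash
python3 - <<'E'
from h import *
snap("wrist","w16")
plan([.514,-.3395,-.013],Rdown(7))
E
```

```text
opt 0 rv [-0.    -0.001 -0.001] deg 0.0
opt 1 rv [-1.000e-03  0.000e+00  3.141e+00] deg 180.0
shift cm [-1.28  0.17 10.7 ] rows 2.6 q6 -0.86 t 20.77 pos [ 0.5108 -0.327   0.094 ]
```

View pics/w16.png

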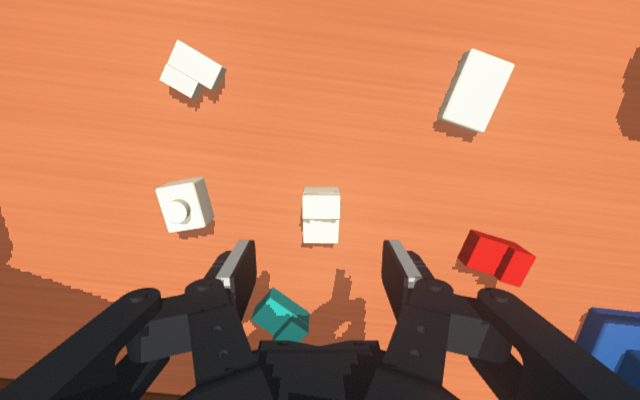

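The step is at (321,215), between the jaws; the turquoise decoy at (280,313) is well off the finger line.

>>> servo_tool --increments "0 0 0 -1.3 0.2 2 6; 0 0 0 -1.3 0.2 4.5 6; 0 0 0 -1.3 0.2 7 6; 0 0 0 -1.3 0.2 9 6; 0 0 0 -1.3 0.2 10 6; 0 0 0 -1.3 0.2 10.5 6; 0 0 0 -1.3 0.2 10.7 6; 0 0 0 -1.3 0.2 10.7 6; 0 0 0 -1.3 0.2 10.7 0; 0 0 0 -1.3 0.2 10.7 0"

```text
time: 21.6
eef_pos: [0.5154, -0.3418, -0.0114]
tcp_rot: [0.663, 0.749, -0.0, 0.001]
contact_force: [-0.3, -0.4, -1.4]
opening: 0.425
```

>>> servo_tool --increments "0 0 0 0 0 0 0; 0 0 0 0 0 0 0; 0 0 0 0 0 0 0; 0 0 0 0 0 -2 0; 0 0 0 0 0 -5 0; 0 0 0 0 0 -9 0; 0 0 0 0 0 -13 0; 0 0 0 0 0 -17 0; 0 0 0 0 0 -21 0; 0 0 0 0 0 -23 0"

```text
time: 22.43
eef_pos: [0.5158, -0.3424, 0.2233]
tcp_rot: [0.663, 0.748, -0.0, 0.004]
contact_force: [0.5, 0.4, -0.1]
opening: 0.316
```

```bash
python3 - <<'E'
from h import *
snap("wrist","w17")
# drop B, inner offset toward radial outside
plan([.4435,.0685,.22],Rdown(13.4)); plan([.4265,.1395,.23],Rdown(13.4))
E
```

```text
opt 0 rv [ 0.008  0.011 -0.113] deg 6.5
opt 1 rv [ 0.017 -0.013  3.028] deg 173.5
shift cm [41.79 -2.34  0.2 ] rows 10.0 q6 -0.87 t 22.48 pos [ 0.5171 -0.3435  0.2266]
opt 0 rv [ 0.008  0.011 -0.113] deg 6.5
opt 1 rv [ 0.017 -0.013  3.028] deg 173.5
shift cm [49.03 -3.17 -0.88] rows 11.8 q6 -0.87 t 22.48 pos [ 0.5171 -0.3435  0.2266]
```

View pics/w17.png

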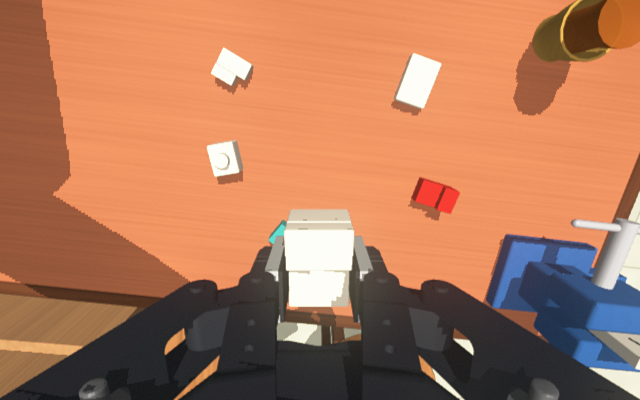

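Held at (320,260). This one goes to the near half, 20 mm further out.

>>> servo_tool --increments "0 0 -0.02 4 -0.1 0 0; 0 0 -0.04 8 -0.2 0 0; 0 0 -0.06 12 -0.3 0 0; 0 0 -0.08 16 -0.3 0 0; 0 0 -0.1 20 -0.3 0 0; 0 0 -0.113 24 -0.3 0 0; 0 0 -0.113 28 -0.3 0 0; 0 0 -0.113 32 -0.3 0 0; 0 0 -0.113 36 -0.3 0 0; 0 0 -0.113 39.5 -0.3 0 0"

```text
time: 23.32
eef_pos: [0.4626, 0.0529, 0.2163]
tcp_rot: [0.62, 0.785, -0.0, -0.0]
contact_force: [0.9, 0.7, 0.6]
opening: 0.315
```

>>> servo_tool --increments "0 0 0 2 0 0 0; 0 0 0 2 0 0 0; 0 0 0 2 0 0 0; 0 0 0 2 0 0 0"

```text
time: 23.65
eef_pos: [0.4592, 0.0696, 0.2165]
tcp_rot: [0.62, 0.785, -0.0, -0.0]
contact_force: [0.4, 0.4, 0.1]
opening: 0.319
```

```bash
python3 - <<'E'
from h import *
plan([.463,.073,.124],Rdown(13.4))
E
```

```text
opt 0 rv [-0.001  0.    -0.   ] deg 0.0
opt 1 rv [1.000e-03 1.000e-03 3.141e+00] deg 180.0
shift cm [0.24 0.46 9.25] rows 2.2 q6 -0.3 t 23.65 pos [0.4592 0.0696 0.2165]
```

>>> servo_tool --increments "0 0 0 0.2 0.4 3 0; 0 0 0 0.2 0.4 6 0; 0 0 0 0.2 0.4 8 0; 0 0 0 0.2 0.4 9 0; 0 0 0 0.2 0.4 9.2 0; 0 0 0 0.2 0.4 9.2 4.5; 0 0 0 0.2 0.4 9.2 5; 0 0 0 0.2 0.4 9.2 5; 0 0 0 0.2 0.4 9.2 5; 0 0 0 0.2 0.4 9.2 5"

```text
time: 24.48
eef_pos: [0.4635, 0.073, 0.1261]
tcp_rot: [0.62, 0.785, 0.001, 0.001]
contact_force: [0.9, -0.6, 0.3]
opening: 0.586
```

>>> servo_tool --increments "0 0 0 0 0 -2 5; 0 0 0 0 0 -5 5; 0 0 0 0 0 -9 5; 0 0 0 0 0 -9 5; 0 0 0 0 0 -9 5"

```text
time: 24.9
eef_pos: [0.4648, 0.0731, 0.2188]
tcp_rot: [0.62, 0.785, 0.002, 0.003]
contact_force: [-0.7, 0.5, -0.9]
opening: 0.586
```

```bash
python3 - <<'E'
from h import *
snap("wrist","w18")
p,d,K,T=snap("top","t18");objs("t18")
snap("scene","s18");pail(["s18"],.09,.115)
plan([.4084,-.3425,.09],Rdown(15.5))
E
```

```text
c [ 0.6121 -0.2331] long 49 hd 79.3 short 33 hd 169.3 zmax 0.02 px [386 199]
c [0.425 0.045] long 60 hd 0.5 short 19 hd 90.5 zmax 0.038 px [284 267]
c [ 0.4315 -0.1418] long 46 hd 0.9 short 30 hd 90.9 zmax 0.02 px [354 265]
c [ 0.4098 -0.2455] long 32 hd 156.9 short 28 hd 66.9 zmax 0.022 px [392 273]
c [ 0.4083 -0.3421] long 37 hd 107.0 short 30 hd 17.0 zmax 0.036 px [429 274]
s18 409 rect [435.5 103.7] [114.2 144.2] 14.5 ztop [0.1054 0.1067 0.115 ]
opt 0 rv [-0.002 -0.001 -0.037] deg 2.1
opt 1 rv [-1.000e-03  3.000e-03  3.105e+00] deg 177.9
shift cm [-39.2  -14.82  12.4 ] rows 10.5 q6 -0.29 t 25.05 pos [0.4619 0.0731 0.2139]
```

View pics/w18.png

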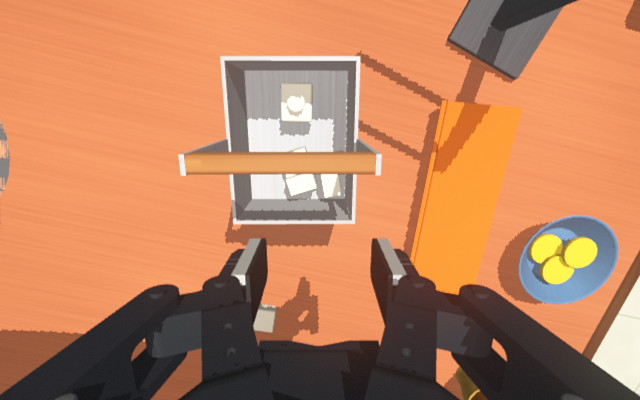

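Three are in: (297,100), (300,185) and (332,183). Next: the far lump.

>>> servo_tool --increments "0 0 -0.037 -3.7 -1.4 0 6; 0 0 -0.037 -7.4 -2.8 0 6; 0 0 -0.037 -11.1 -4.2 0 6; 0 0 -0.037 -14.8 -5.6 2 6; 0 0 -0.037 -18.5 -7 4 6; 0 0 -0.037 -22.2 -8.4 6 6; 0 0 -0.037 -25.9 -9.8 8 6; 0 0 -0.037 -29.6 -11.2 10 6; 0 0 -0.037 -33.3 -12.6 12 6; 0 0 -0.037 -36.5 -14 12.4 6"

```text
time: 25.88
eef_pos: [0.4098, -0.3053, 0.0884]
tcp_rot: [0.605, 0.796, 0.001, -0.004]
contact_force: [1.4, 0.0, -0.2]
opening: 0.703
```

>>> servo_tool --increments "0 0 0 -2.7 -0.8 0 6; 0 0 0 -2.7 -0.8 0 6; 0 0 0 -2.7 -0.8 0 6; 0 0 0 -2.7 -0.8 0 6"

```text
time: 26.22
eef_pos: [0.4112, -0.3329, 0.0916]
tcp_rot: [0.605, 0.796, 0.0, -0.002]
contact_force: [0.5, 0.3, -0.6]
opening: 0.7
```

```bash
python3 - <<'E'
from h import *
snap("wrist","w19")
plan([.4083,-.3423,-.013],Rdown(16))
E
```

```text
opt 0 rv [-0.001 -0.002 -0.008] deg 0.5
opt 1 rv [-4.000e-03  1.000e-03  3.134e+00] deg 179.6
shift cm [-0.88 -0.56 10.49] rows 2.5 q6 -1.14 t 26.27 pos [ 0.4115 -0.3326  0.0919]
```

View pics/w19.png

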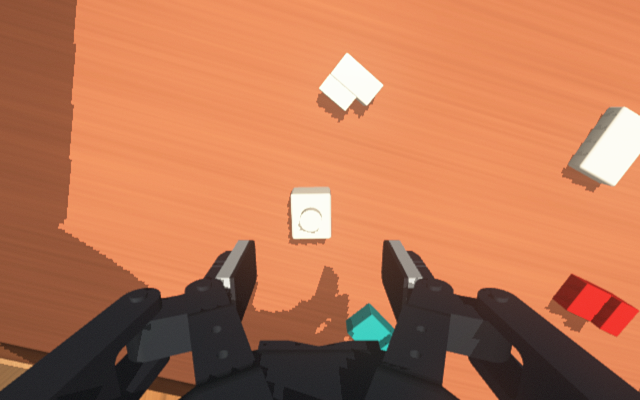

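Lump at (311,213); the decoy is about 11 cm from the nearest finger.

>>> servo_tool --increments "0 0 0 -0.9 -0.6 2 6; 0 0 0 -0.9 -0.6 4.5 6; 0 0 0 -0.9 -0.6 7 6; 0 0 0 -0.9 -0.6 9 6; 0 0 0 -0.9 -0.6 10 6; 0 0 0 -0.9 -0.6 10.3 6; 0 0 0 -0.9 -0.6 10.5 6; 0 0 0 -0.9 -0.6 10.5 6; 0 0 0 -0.9 -0.6 10.5 0; 0 0 0 -0.9 -0.6 10.5 0"

```text
time: 27.1
eef_pos: [0.4093, -0.3453, -0.0107]
tcp_rot: [0.605, 0.796, -0.0, 0.001]
contact_force: [-0.6, -0.3, 0.2]
opening: 0.43
```

>>> servo_tool --increments "0 0 0 0 0 0 0; 0 0 0 0 0 0 0; 0 0 0 0 0 0 0; 0 0 0 0 0 -2 0; 0 0 0 0 0 -5 0; 0 0 0 0 0 -9 0; 0 0 0 0 0 -13 0; 0 0 0 0 0 -17 0; 0 0 0 0 0 -21 0; 0 0 0 0 0 -24 0"

```text
time: 27.93
eef_pos: [0.4088, -0.3449, 0.2317]
tcp_rot: [0.605, 0.796, -0.0, 0.002]
contact_force: [0.4, -0.2, -0.2]
opening: 0.343
```

```bash
python3 - <<'E'
from h import *
snap("wrist","w20")
plan([.446,.144,.23],Rdown(13.4))
E
```

```text
opt 0 rv [0.006 0.013 0.037] deg 2.3
opt 1 rv [-0.021  0.009 -3.105] deg 177.9
shift cm [46.41 16.52  0.31] rows 11.8 q6 -1.16 t 27.98 pos [ 0.4109 -0.3473  0.2384]
```

View pics/w20.png

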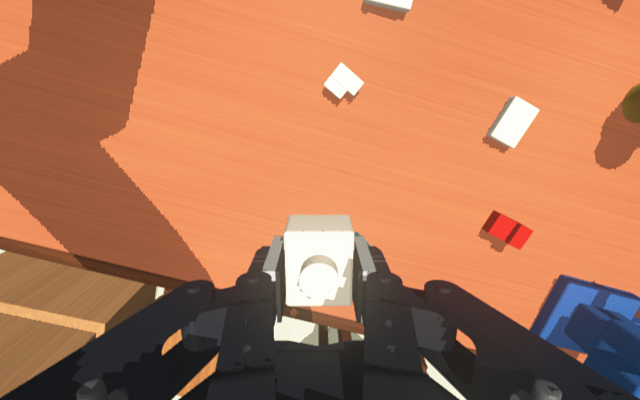

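Held at (320,265). To the pail's far half, outward side.

>>> servo_tool --increments "0 0 0.037 3.7 1.4 0 0; 0 0 0.037 7.5 2.8 0 0; 0 0 0.037 11.3 4.2 0 0; 0 0 0.037 15.1 5.6 0 0; 0 0 0.037 18.9 7 0 0; 0 0 0.037 22.7 8.4 0 0; 0 0 0.037 26.5 9.7 0 0; 0 0 0.037 30.3 11 0 0; 0 0 0.037 34 12.3 0 0; 0 0 0.037 37.5 13.5 0 0"

```text
time: 28.82
eef_pos: [0.4376, 0.0551, 0.2274]
tcp_rot: [0.62, 0.785, -0.0, -0.0]
contact_force: [0.4, 0.2, -0.0]
opening: 0.338
```

>>> servo_tool --increments "0 0 0 3.5 1.2 0 0; 0 0 0 7 2.4 0 0; 0 0 0 8.8 3 0 0; 0 0 0 8.8 3 0 0; 0 0 0 8.8 3 0 0; 0 0 0 8.8 3 0 0"

```text
time: 29.32
eef_pos: [0.4468, 0.1449, 0.2273]
tcp_rot: [0.62, 0.785, -0.001, -0.0]
contact_force: [0.7, -0.6, 0.1]
opening: 0.339
```

```bash
python3 - <<'E'
from h import *
plan([.446,.144,.124],Rdown(13.4))
E
```

```text
opt 0 rv [-0.001  0.    -0.   ] deg 0.1
opt 1 rv [1.000e-03 2.000e-03 3.141e+00] deg 180.0
shift cm [-0.07 -0.09 10.33] rows 2.5 q6 -0.14 t 29.32 pos [0.4468 0.1449 0.2273]
```

>>> servo_tool --increments "0 0 0 -0.1 -0.1 3 0; 0 0 0 -0.1 -0.1 6 0; 0 0 0 -0.1 -0.1 8.5 0; 0 0 0 -0.1 -0.1 10 0; 0 0 0 -0.1 -0.1 10.3 0; 0 0 0 -0.1 -0.1 10.3 4.5; 0 0 0 -0.1 -0.1 10.3 5; 0 0 0 -0.1 -0.1 10.3 5; 0 0 0 -0.1 -0.1 10.3 5; 0 0 0 -0.1 -0.1 10.3 5"

```text
time: 30.15
eef_pos: [0.4473, 0.1443, 0.1262]
tcp_rot: [0.62, 0.785, 0.001, 0.001]
contact_force: [0.6, 0.3, -0.3]
opening: 0.587
```

>>> servo_tool --increments "0 0 0 0 0 -2 5; 0 0 0 0 0 -5 5; 0 0 0 0 0 -9 5; 0 0 0 0 0 -9 5; 0 0 0 0 0 -9 5"

```text
time: 30.57
eef_pos: [0.4486, 0.1447, 0.2189]
tcp_rot: [0.62, 0.785, 0.003, 0.003]
contact_force: [0.9, -0.1, 0.0]
opening: 0.589
```

```bash
python3 - <<'E'
from h import *
snap("wrist","w21")
p,d,K,T=snap("top","t21");objs("t21");crop(p,"t21c",370,250,415,290,14)
snap("scene","s21");pail(["s21"],.09,.115)
E
```

```text
c [ 0.6124 -0.2331] long 50 hd 79.4 short 33 hd 169.4 zmax 0.023 px [386 199]
c [ 0.4314 -0.1419] long 46 hd 1.4 short 30 hd 91.4 zmax 0.023 px [354 265]
c [ 0.4106 -0.2447] long 30 hd 157.0 short 26 hd 67.0 zmax 0.022 px [391 273]
s21 402 rect [436.7 102.6] [114.  140.9] 15.0 ztop [0.1057 0.107  0.1124]
```

View pics/w21.png

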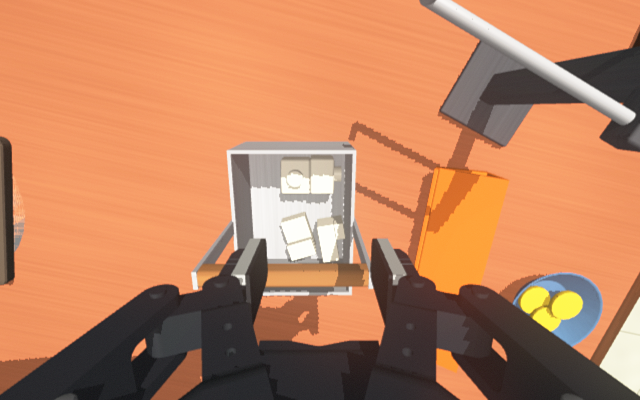

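View pics/t21c.png

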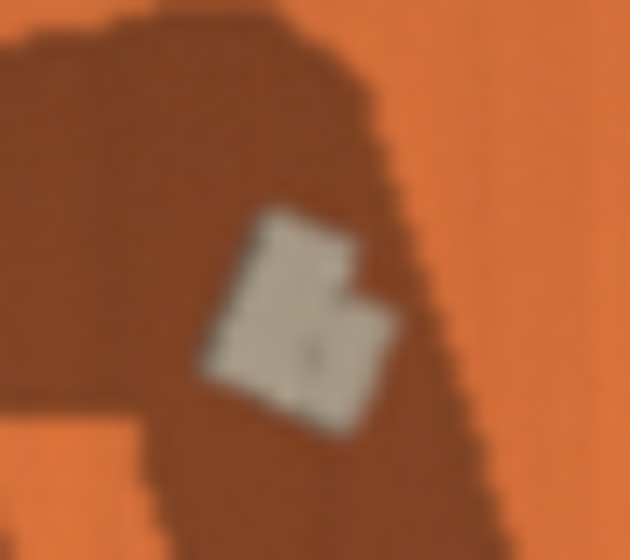

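Four offcuts lie in the pail at (295,178), (322,175), (297,238) and (328,238). Last is the half at (300,320) in the crop, with its missing corner to the upper right. I'll grip across its 30 mm width, over the part where both faces are parallel.

```bash
python3 - <<'E'
from h import *
plan([.4068,-.2437,.09],Rdown(68))
E
```

```text
opt 0 rv [-0.001 -0.001 -0.953] deg 54.6
opt 1 rv [-1.000e-03  2.000e-03  2.189e+00] deg 125.4
shift cm [-36.85 -12.75  12.4 ] rows 9.8 q6 -0.14 t 30.72 pos [0.4457 0.1443 0.2139]
```

>>> servo_tool --increments "0 0 -0.09 -3.7 -0.8 0 6; 0 0 -0.18 -7.4 -1.6 0 6; 0 0 -0.27 -11.1 -2.5 0 6; 0 0 -0.36 -14.8 -3.5 1 6; 0 0 -0.45 -18.5 -4.7 3 6; 0 0 -0.54 -22.2 -6 5 6; 0 0 -0.63 -25.9 -7.5 7 6; 0 0 -0.72 -29.6 -9.2 9 6; 0 0 -0.81 -33.3 -11 11 6; 0 0 -0.9 -36.5 -12.6 12.4 6"

```text
time: 31.55
eef_pos: [0.4088, -0.2297, 0.0926]
tcp_rot: [0.215, 0.977, 0.001, -0.002]
contact_force: [1.0, -0.3, 0.5]
opening: 0.701
```

>>> servo_tool --increments "0 0 -0.05 0 0 0 6; 0 0 -0.05 0 0 0 6; 0 0 -0.05 0 0 0 6; 0 0 -0.05 0 0 0 6"

```text
time: 31.88
eef_pos: [0.4107, -0.2283, 0.0951]
tcp_rot: [0.192, 0.981, 0.0, -0.0]
contact_force: [-1.3, 0.1, -1.0]
opening: 0.703
```

```bash
python3 - <<'E'
from h import *
snap("wrist","w22")
plan([.4068,-.2437,-.0135],Rdown(68))
E
```

```text
opt 0 rv [ 0.    -0.    -0.002] deg 0.1
opt 1 rv [-0.    -0.     3.139] deg 179.9
shift cm [-0.19 -1.6  10.89] rows 2.6 q6 -1.91 t 31.93 pos [ 0.411  -0.2282  0.0954]
```

View pics/w22.png

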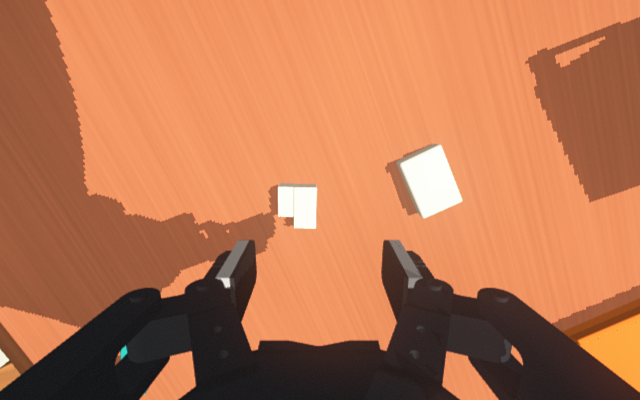

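```bash
python3 - <<'E'
from h import *
p,d,K,T=load("pics/w22.npz")
for uv in [(297,201),(278,187),(317,187),(316,228),(278,216)]: print(uv,ray(K,T,*uv,.014).round(4))
W=cloud(d,K,T);m=(p.min(-1)>170)
c=[W[v,u] for v,u in [(201,298)]];print(c, W[180,430])
E
```

```text
(297, 201) [ 0.4062 -0.2444  0.014 ]
(278, 187) [ 0.3904 -0.2535  0.014 ]
(317, 187) [ 0.4017 -0.2257  0.014 ]
(316, 228) [ 0.4325 -0.2392  0.014 ]
(278, 216) [ 0.4118 -0.2631  0.014 ]
[array([ 0.40642477, -0.24363375,  0.01415103])] [ 0.42885625 -0.14400915  0.01486595]
```

Half at (297,205), square to the jaws, and the ray agrees with the target to 1 mm.

>>> servo_tool --increments "0 0 0 -0.2 -1.6 2 6; 0 0 0 -0.2 -1.6 4.5 6; 0 0 0 -0.2 -1.6 7 6; 0 0 0 -0.2 -1.6 9 6; 0 0 0 -0.2 -1.6 10.2 6; 0 0 0 -0.2 -1.6 10.8 6; 0 0 0 -0.2 -1.6 11 6; 0 0 0 -0.2 -1.6 11 6; 0 0 0 -0.2 -1.6 11 0; 0 0 0 -0.2 -1.6 11 0"

```text
time: 32.77
eef_pos: [0.4076, -0.2454, -0.0133]
tcp_rot: [0.192, 0.981, -0.001, 0.001]
contact_force: [-0.2, 0.1, -0.1]
opening: 0.426
```

>>> servo_tool --increments "0 0 0 0 0 0 0; 0 0 0 0 0 0 0; 0 0 0 0 0 0 0; 0 0 0 0 0 -2 0; 0 0 0 0 0 -5 0; 0 0 0 0 0 -9 0; 0 0 0 0 0 -13 0; 0 0 0 0 0 -17 0; 0 0 0 0 0 -21 0; 0 0 0 0 0 -24 0"

```text
time: 33.6
eef_pos: [0.407, -0.2452, 0.2293]
tcp_rot: [0.192, 0.981, -0.001, 0.002]
contact_force: [1.4, 0.0, 0.5]
opening: 0.336
```

```bash
python3 - <<'E'
from h import *
snap("wrist","w23")
plan([.4265,.1395,.23],Rdown(13.4))
E
```

```text
opt 0 rv [0.002 0.015 0.95 ] deg 54.4
opt 1 rv [-1.800e-02  2.000e-03 -2.192e+00] deg 125.6
shift cm [13.03 36.47  0.19] rows 9.3 q6 -1.94 t 33.65 pos [ 0.4094 -0.2474  0.2357]
```

View pics/w23.png

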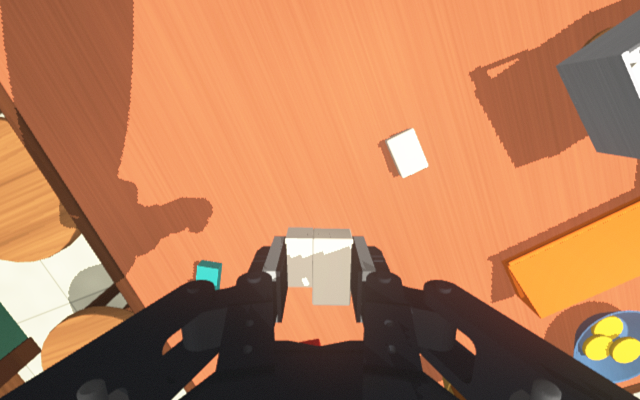

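Held at (318,265). It goes to the empty inner side of the far half.

```bash
python3 - <<'E'
from h import *
plan([.414,.1365,.23],Rdown(13.4))
E
```

```text
opt 0 rv [0.002 0.015 0.95 ] deg 54.4
opt 1 rv [-1.800e-02  2.000e-03 -2.192e+00] deg 125.6
shift cm [14.07 35.72  0.18] rows 9.2 q6 -1.94 t 33.65 pos [ 0.4094 -0.2474  0.2357]
```

>>> servo_tool --increments "0 0 0.1 0.2 4 0 0; 0 0 0.2 0.6 8 0 0; 0 0 0.3 1.2 12 0 0; 0 0 0.4 2.2 16 0 0; 0 0 0.5 3.5 19.8 0 0; 0 0 0.6 5 23.6 0 0; 0 0 0.7 6.8 27.2 0 0; 0 0 0.8 9 30.5 0 0; 0 0 0.9 11.6 33.3 0 0; 0 0 0.95 14 35.7 0 0"

```text
time: 34.48
eef_pos: [0.411, 0.1401, 0.225]
tcp_rot: [0.622, 0.783, -0.0, -0.0]
contact_force: [0.5, 0.6, -0.2]
opening: 0.334
```

>>> servo_tool --increments "0 0 0 0 0 0 0; 0 0 0 0 0 0 0; 0 0 0 0 0 0 0"

```text
time: 34.73
eef_pos: [0.4116, 0.1385, 0.2251]
tcp_rot: [0.619, 0.785, -0.0, 0.0]
contact_force: [0.7, -0.5, -0.9]
opening: 0.336
```

```bash
python3 - <<'E'
from h import *
plan([.416,.137,.124],Rdown(13.4))
E
```

```text
opt 0 rv [-0.     0.001  0.001] deg 0.1
opt 1 rv [-1.00e-03 -0.00e+00 -3.14e+00] deg 179.9
shift cm [-0.24  0.39 10.11] rows 2.4 q6 -0.14 t 34.73 pos [0.4116 0.1385 0.2251]
```

>>> servo_tool --increments "0 0 0 -0.2 0.4 3 0; 0 0 0 -0.2 0.4 6 0; 0 0 0 -0.2 0.4 8.5 0; 0 0 0 -0.2 0.4 9.8 0; 0 0 0 -0.2 0.4 10.1 0; 0 0 0 -0.2 0.4 10.1 4.5; 0 0 0 -0.2 0.4 10.1 5; 0 0 0 -0.2 0.4 10.1 5; 0 0 0 -0.2 0.4 10.1 5; 0 0 0 -0.2 0.4 10.1 5"

```text
time: 35.57
eef_pos: [0.417, 0.1376, 0.1257]
tcp_rot: [0.62, 0.785, 0.001, 0.001]
contact_force: [-0.4, 0.8, 0.1]
opening: 0.583
```

>>> servo_tool --increments "0 0 0 0 0 -2 5; 0 0 0 0 0 -5 5; 0 0 0 0 0 -9 5; 0 0 0 0 0 -9 5; 0 0 0 0 0 -9 5"

```text
time: 35.98
eef_pos: [0.4182, 0.1379, 0.2183]
tcp_rot: [0.62, 0.785, 0.003, 0.003]
contact_force: [-0.8, 0.4, -0.1]
opening: 0.584
```

```bash
python3 - <<'E'
from h import *
snap("wrist","w24")
p,d,K,T=snap("top","t24");objs("t24")
snap("scene","s24");pail(["s24"],.09,.115)
plan([.6122,-.2331,.09],Rdown(169.4))
E
```

```text
c [ 0.6122 -0.2332] long 50 hd 78.8 short 32 hd 168.8 zmax 0.021 px [386 199]
c [ 0.4315 -0.1412] long 46 hd 0.5 short 33 hd 90.5 zmax 0.023 px [353 265]
s24 393 rect [435.3 104. ] [114.2 143.6] 13.7 ztop [0.1056 0.1077 0.1132]
opt 0 rv [-0.000e+00 -2.000e-03 -2.723e+00] deg 156.0
opt 1 rv [-0.002  0.     0.419] deg 24.0
shift cm [-40.63  10.57  12.32] rows 10.5 q6 -0.15 t 36.13 pos [0.4154 0.1376 0.2135]
```

View pics/w24.png

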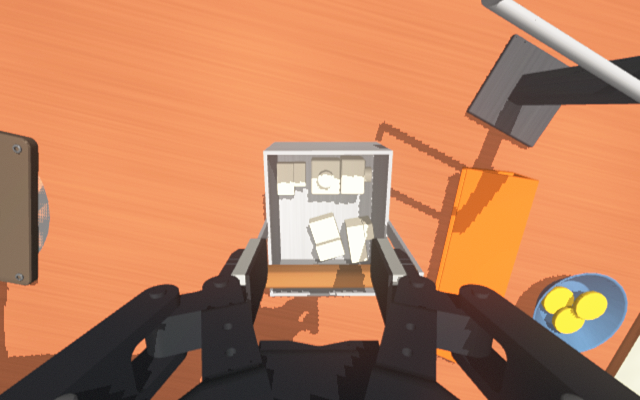

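View pics/t24.png

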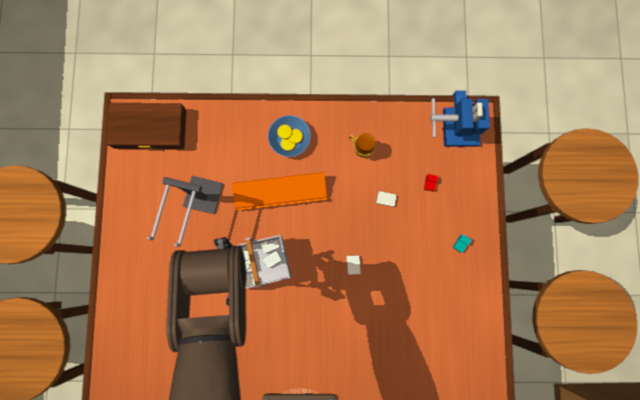

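All five offcuts are in the pail: (291,178), (325,175), (352,175), (325,237) and (357,240). Now the tiles. First I check the glass holder's distance from the tile at top-view (387,199).

```bash
python3 - <<'E'
from h import *
for n in ["t24","s24"]:
    p,d,K,T=load(f"pics/{n}.npz");W=cloud(d,K,T)
    m=(W[...,2]>.03)&(W[...,2]<.12)&(W[...,0]>.63)&(W[...,0]<.85)&(W[...,1]<-.08)&(W[...,1]>-.25);q=W[m];print(n,q.min(0).round(3),q.max(0).round(3),q.mean(0).round(3))
E
```

```text
t24 [ 0.725 -0.199  0.03 ] [ 0.788 -0.132  0.091] [ 0.752 -0.168  0.07 ]
s24 [ 0.727 -0.202  0.03 ] [ 0.787 -0.134  0.089] [ 0.758 -0.173  0.07 ]
```

>>> servo_tool --increments "0 0 0.04 -3.9 0.3 0 6; 0 0 0.08 -7.8 0.8 0 6; 0 0 0.12 -11.7 1.6 0 6; 0 0 0.16 -15.6 2.6 0 6; 0 0 0.2 -19.5 3.7 1 6; 0 0 0.24 -23.4 4.8 3 6; 0 0 0.28 -27.3 6 5 6; 0 0 0.34 -31.2 7.3 7 6; 0 0 0.4 -35 8.8 9 6; 0 0 0.42 -38.5 10 11 6"

```text
time: 36.97
eef_pos: [0.5947, -0.2034, 0.1087]
tcp_rot: [0.771, 0.637, -0.001, -0.001]
contact_force: [-0.1, -0.6, 0.5]
opening: 0.703
```

>>> servo_tool --increments "0 0 0 -0.5 0 0 6; 0 0 0 -0.5 0 0 6; 0 0 0 -0.5 0 0 6; 0 0 0 -0.5 0 0 6"

```text
time: 37.3
eef_pos: [0.5939, -0.206, 0.1123]
tcp_rot: [0.77, 0.639, 0.0, 0.0]
contact_force: [0.5, 0.3, -0.7]
opening: 0.705
```

```bash
python3 - <<'E'
from h import *
snap("wrist","w25")
plan([.6122,-.2331,-.0135],Rdown(169))
E
```

```text
opt 0 rv [-0.000e+00  2.000e-03 -3.135e+00] deg 179.6
opt 1 rv [0.002 0.    0.007] deg 0.4
shift cm [-2.34  2.25 12.65] rows 3.1 q6 -0.31 t 37.35 pos [ 0.5942 -0.2059  0.113 ]
```

View pics/w25.png

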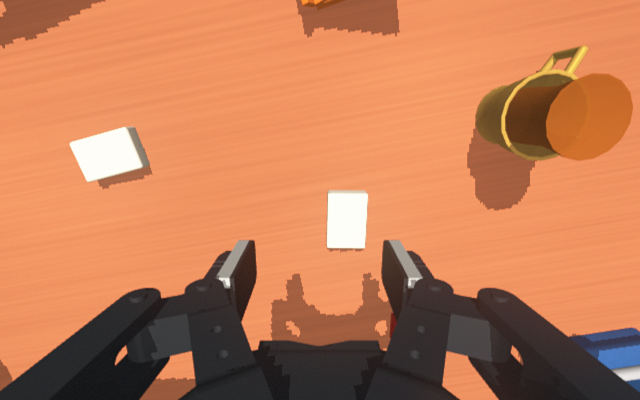

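Tile at (347,220), square to the jaws; the glass holder starts at x=0.725, clear of the fingers.

>>> servo_tool --increments "0 0 0 -2.3 2.2 2 6; 0 0 0 -2.3 2.2 4.5 6; 0 0 0 -2.3 2.2 7.5 6; 0 0 0 -2.3 2.2 10 6; 0 0 0 -2.3 2.2 11.6 6; 0 0 0 -2.3 2.2 12.4 6; 0 0 0 -2.3 2.2 12.7 6; 0 0 0 -2.3 2.2 12.7 6; 0 0 0 -2.3 2.2 12.7 0; 0 0 0 -2.3 2.2 12.7 0"

```text
time: 38.18
eef_pos: [0.6129, -0.2343, -0.013]
tcp_rot: [0.77, 0.638, 0.001, 0.002]
contact_force: [-0.1, -0.2, -0.7]
opening: 0.433
```

>>> servo_tool --increments "0 0 0 0 0 0 0; 0 0 0 0 0 0 0; 0 0 0 0 0 0 0; 0 0 0 0 0 -2 0; 0 0 0 0 0 -5 0; 0 0 0 0 0 -9 0; 0 0 0 0 0 -13 0; 0 0 0 0 0 -15 0; 0 0 0 0 0 -15 0; 0 0 0 0 0 -15 0"

```text
time: 39.02
eef_pos: [0.6123, -0.2343, 0.1368]
tcp_rot: [0.77, 0.638, 0.001, 0.002]
contact_force: [-0.3, -0.3, -0.6]
opening: 0.38
```

```bash
cat >> h.py <<'E'
yaw=np.radians(7.5);RC=np.array([.630,.0585,.034])
FX=np.array([np.cos(yaw)*np.cos(np.pi/6),np.sin(yaw)*np.cos(np.pi/6),.5]);FY=np.array([-np.sin(yaw),np.cos(yaw),0]);FN=np.cross(FX,FY)
def Rface(): # tool z=-n, tool y=-FY
    z=-FN;y=-FY;return np.c_[np.cross(y,z),y,z]
def face(fx,fy,fz): return RC+fx*FX+fy*FY+fz*FN
E
python3 - <<'E'
from h import *
st=ctrl.get_state();snap("wrist","w26");tips("w26",st);print(FN)
# TCP (reported) position: tip at fz height above face => reported TCP = tip + .017*z_tool => fz-0.017 
plan(face(-.006,-.055,.08-.017),Rface())
E
```

```text
tip -1 [-27. -19.] y -24.0
tip 1 [-27. -17.] y 26.0
[-0.49572243 -0.0652631   0.8660254 ]
opt 0 rv [-0.328  0.453  1.223] deg 77.1
opt 1 rv [-0.493 -0.358 -1.839] deg 111.0
shift cm [22.68 -5.32  4.88] rows 5.7 q6 -0.33 t 39.07 pos [ 0.611  -0.2336  0.1343]
```

View pics/w26.png

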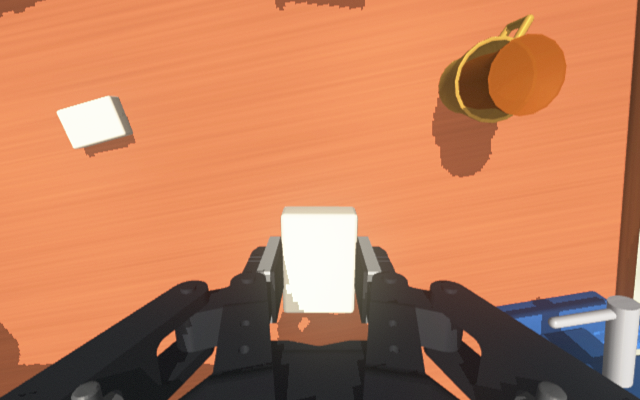

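Tile held at (319,262). Tilting 30° and moving above the right-hand part of the rack.

>>> servo_tool --increments "-0.03 0.041 0.11 2 -0.5 0 0; -0.06 0.082 0.22 4.3 -1 0 0; -0.089 0.123 0.33 6.6 -1.5 0 0; -0.119 0.164 0.44 8.9 -2 0.5 0; -0.149 0.206 0.556 11.2 -2.6 1 0; -0.179 0.247 0.667 13.5 -3.2 1.5 0; -0.208 0.288 0.778 15.8 -3.7 2 0; -0.238 0.329 0.889 18.1 -4.2 2.5 0; -0.268 0.37 1 20.4 -4.8 3 0; -0.298 0.412 1.112 22.7 -5.3 3.5 0"

```text
time: 39.9
eef_pos: [0.599, 0.0003, 0.0962]
tcp_rot: [0.964, 0.117, 0.237, -0.017]
contact_force: [-0.2, 0.5, -0.4]
opening: 0.385
```

>>> servo_tool --increments "0 0 0 0 0 0 0; 0 0 0 0 0 0 0; 0 0 0 0 0 0 0"

```text
time: 40.15
eef_pos: [0.6008, -0.0009, 0.0983]
tcp_rot: [0.964, 0.121, 0.237, -0.016]
contact_force: [0.2, -1.2, -0.3]
opening: 0.384
```

```bash
python3 - <<'E'
from h import *
plan(face(-.006,-.055,.08-.017),Rface())
E
```

```text
opt 0 rv [-0.031  0.043  0.112] deg 7.1
opt 1 rv [-0.065 -0.047 -3.028] deg 173.6
shift cm [-0.58 -0.04  1.13] rows 0.3 q6 0.76 t 40.15 pos [ 0.6008 -0.0009  0.0983]
```

>>> servo_tool --increments "-0.031 0.043 0.112 -0.3 0 0.5 0; -0.031 0.043 0.112 -0.6 0 1.1 0; -0.031 0.043 0.112 -0.6 0 1.1 0; -0.031 0.043 0.112 -0.6 0 1.1 0; -0.031 0.043 0.112 -0.6 0 1.1 0"

```text
time: 40.57
eef_pos: [0.602, -0.002, 0.0875]
tcp_rot: [0.964, 0.063, 0.259, -0.016]
contact_force: [0.3, 0.5, 0.2]
opening: 0.384
```

```bash
python3 - <<'E'
from h import *
st=ctrl.get_state();snap("wrist","w27");p,d,K,T=snap("scene","s27");crop(p,"s27c",290,160,430,265,5)
p,d,K,T=load("pics/w27.npz");tips("w27",st)
W=cloud(d,K,T)
F=np.stack([(W-RC)@FX,(W-RC)@FY,(W-RC)@FN],-1)
hsv=cv2.cvtColor(p,cv2.COLOR_RGB2HSV)
white=(hsv[...,1]<60)&(p.min(-1)>100)&(abs(F[...,1]+.055)<.05)&(F[...,2]>.02)&(F[...,2]<.16)&(abs(F[...,0])<.08)
q=F[white]*1000;print("tile in face frame",len(q),np.percentile(q,[1,50,99],axis=0).round(0))
for n in ["s27"]:
    p,d,K,T=load(f"pics/{n}.npz");W=cloud(d,K,T);F=np.stack([(W-RC)@FX,(W-RC)@FY,(W-RC)@FN],-1);hsv=cv2.cvtColor(p,cv2.COLOR_RGB2HSV)
    white=(hsv[...,1]<80)&(p.min(-1)>90)&(abs(F[...,1]+.055)<.04)&(F[...,2]>.02)&(F[...,2]<.16)&(abs(F[...,0])<.08)
    q=F[white]*1000;print("scene",len(q),np.percentile(q,[1,50,99],axis=0).round(0) if len(q) else 0)
plan(face(-.006,-.055,.08-.017),Rface())
E
```

```text
tip -1 [-26. -18.] y -18.0
tip 1 [-26. -18.] y 23.0
tile in face frame 8540 [[-27. -79.  81.]
 [  3. -57.  90.]
 [ 20. -35. 115.]]
scene 144 [[-22. -75.  79.]
 [ 10. -56.  91.]
 [ 21. -41. 103.]]
opt 0 rv [ 0.001 -0.003 -0.   ] deg 0.2
opt 1 rv [-5.000e-03 -2.000e-03  3.141e+00] deg 180.0
shift cm [-0.21 -0.12  0.14] rows 0.1 q6 0.83 t 40.67 pos [ 0.6021 -0.0018  0.0879]
```

View pics/w27.png

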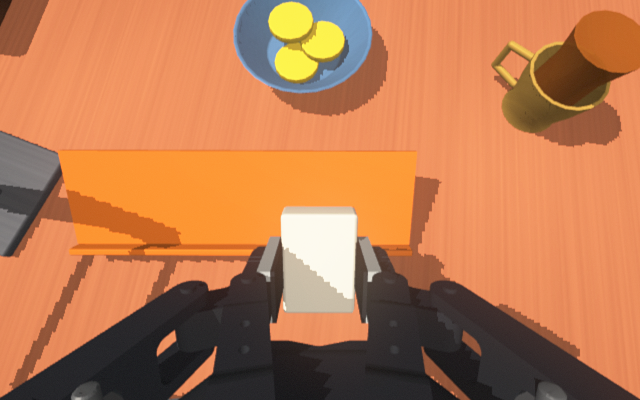

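View pics/s27c.png

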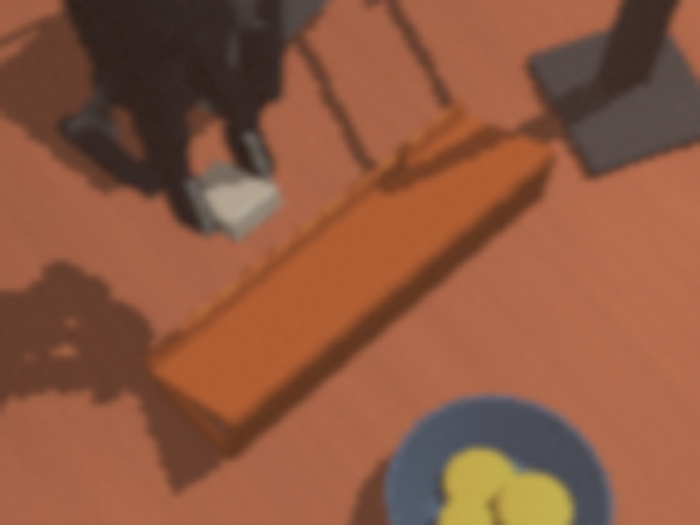

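Tile is parallel to the face. Its top is 90 mm above the face (bottom about 76) and its lower edge at x=-29 mm clears the lip at -35. Both views agree. Lowering along the face normal.

>>> servo_tool --increments "0 0 0 0 0 2 0; 0 0 0 0 0 4 0; 0 0 0 0 0 5.5 0; 0 0 0 0 0 6.5 0; 0 0 0 0 0 7 0; 0 0 0 0 0 7.2 0; 0 0 0 0 0 7.2 0; 0 0 0 0 0 7.2 0"

```text
time: 41.33
eef_pos: [0.6375, 0.0033, 0.0257]
tcp_rot: [0.963, 0.063, 0.26, -0.017]
contact_force: [-0.3, 0.3, -0.8]
opening: 0.38
```

```bash
cat >> h.py <<'E'
def tileface(f,fy,w=.04,lo=.004,hi=.16):
    p,d,K,T=load(f"pics/{f}.npz");W=cloud(d,K,T);F=np.stack([(W-RC)@FX,(W-RC)@FY,(W-RC)@FN],-1);hsv=cv2.cvtColor(p,cv2.COLOR_RGB2HSV)
    m=(hsv[...,1]<90)&(p.min(-1)>85)&(abs(F[...,1]-fy)<w)&(F[...,2]>lo)&(F[...,2]<hi)&(abs(F[...,0])<.08)
    q=F[m]*1000;print(f,len(q),np.percentile(q,[2,50,98],axis=0).round(0).tolist() if len(q) else 0);return q
E
python3 - <<'E'
from h import *
st=ctrl.get_state();print(st["contact_force"]);snap("wrist","w28");snap("scene","s28");tileface("w28",-.056);tileface("s28",-.056)
E
```

```text
[-0.31708638  0.27214346 -0.83460333]
w28 8814 [[-27.0, -77.0, 10.0], [3.0, -56.0, 19.0], [21.0, -35.0, 43.0]]
s28 155 [[-23.0, -76.0, 8.0], [7.0, -57.0, 19.0], [21.0, -38.0, 30.0]]
```

>>> servo_tool --increments "0 0 0 0 0 0.15 0; 0 0 0 0 0 0.3 0; 0 0 0 0 0 0.4 0; 0 0 0 0 0 0.4 0"

```text
time: 41.77
eef_pos: [0.6391, 0.0037, 0.0214]
tcp_rot: [0.964, 0.063, 0.259, -0.017]
contact_force: [0.4, 0.2, 0.1]
opening: 0.38
```

>>> servo_tool --increments "0 0 0 0 0 0.1 0; 0 0 0 0 0 0.1 0; 0 0 0 0 0 0.1 0"

```text
time: 42.02
eef_pos: [0.6396, 0.0037, 0.0205]
tcp_rot: [0.964, 0.063, 0.259, -0.017]
contact_force: [0.5, -0.2, -0.4]
opening: 0.381
```

>>> servo_tool --increments "0 0 0 0 0 0.1 0; 0 0 0 0 0 0.1 0; 0 0 0 0 0 0.1 3.6; 0 0 0 0 0 0.1 4.2; 0 0 0 0 0 0.1 5; 0 0 0 0 0 0.1 5.5; 0 0 0 0 0 0.1 5.5; 0 0 0 0 0 0.1 5.5"

```text
time: 42.68
eef_pos: [0.6402, 0.0038, 0.0197]
tcp_rot: [0.964, 0.063, 0.259, -0.017]
contact_force: [-0.2, 0.8, 0.7]
opening: 0.649
```

>>> servo_tool --increments "0 0 0 0 0 -1.5 5.5; 0 0 0 0 0 -4 5.5; 0 0 0 0 0 -7 5.5; 0 0 0 0 0 -10 5.5; 0 0 0 0 0 -12 5.5; 0 0 0 0 0 -12 5.5"

```text
time: 43.18
eef_pos: [0.5817, -0.0046, 0.1283]
tcp_rot: [0.963, 0.063, 0.263, -0.015]
contact_force: [0.6, -0.3, 0.6]
opening: 0.646
```

```bash
python3 - <<'E'
from h import *
snap("wrist","w29");snap("scene","s29");snap("top","t29")
for f in("w29","s29","t29"): tileface(f,-.056)
objs("t29");pail(["s29"],.09,.115)
plan([.4312,-.1413,.13],Rdown(91))
E
```

```text
w29 3146 [[-28.0, -90.0, 10.0], [5.0, -56.0, 13.0], [20.0, -23.0, 158.0]]
s29 175 [[-27.0, -80.0, 6.0], [1.0, -59.0, 13.0], [21.0, -41.0, 77.0]]
t29 224 [[-27.0, -86.0, 9.0], [-1.0, -54.0, 14.0], [20.0, -30.0, 149.0]]
c [0.6279 0.0034] long 44 hd 1.2 short 32 hd 91.2 zmax 0.059 px [300 191]
c [ 0.4307 -0.1418] long 49 hd 4.2 short 34 hd 94.2 zmax 0.022 px [354 265]
s29 171 rect [436.8 103.6] [111.2 144.3] 15.0 ztop [0.1057 0.1095 0.1142]
opt 0 rv [ 0.788 -0.044 -2.929] deg 173.8
opt 1 rv [-0.029 -0.525  0.11 ] deg 30.8
shift cm [-13.97  11.7   -8.91] rows 4.9 q6 0.87 t 43.33 pos [ 0.5802 -0.0039  0.123 ]
```

View pics/w29.png

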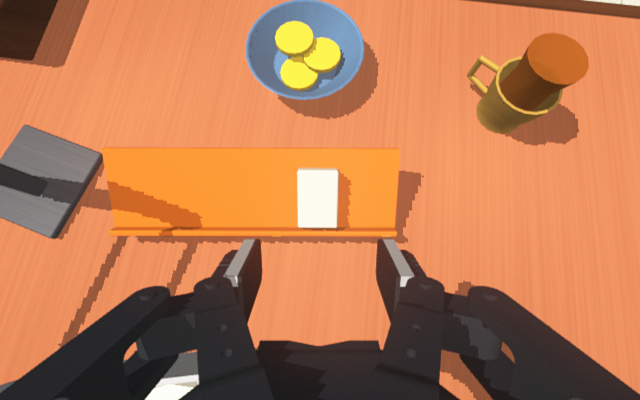

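The first tile lies flat on the face at (318,198) in the view (top 13–14 mm above the face). Now the second tile.

```bash
python3 - <<'E'
from h import *
plan([.431,-.1415,.13],Rdown(94.4))
E
```

```text
opt 0 rv [ 0.803 -0.021 -2.984] deg 177.1
opt 1 rv [-0.014 -0.525  0.052] deg 30.3
shift cm [-13.99  11.72  -8.92] rows 4.9 q6 0.87 t 43.33 pos [ 0.5802 -0.0039  0.123 ]
```

>>> servo_tool --increments "0 -0.08 0 -1 2 -3 6; 0 -0.18 0.01 -3 4 -5 6; 0 -0.28 0.02 -5 6.5 -7 6; -0.01 -0.38 0.03 -8 9 -8.5 6; -0.014 -0.48 0.04 -11 11 -9 6; -0.014 -0.525 0.052 -14 11.7 -9 6; -0.014 -0.525 0.052 -14 11.7 -9 6; -0.014 -0.525 0.052 -14 11.7 -9 6; -0.014 -0.525 0.052 -14 11.7 -9 6"

```text
time: 44.08
eef_pos: [0.431, -0.141, 0.1302]
tcp_rot: [0.999, 0.038, 0.0, -0.001]
contact_force: [-0.1, -0.0, 0.3]
opening: 0.704
```

>>> servo_tool --increments "0 0 0 0 0 0 6; 0 0 0 0 0 0 6"

```text
time: 44.25
eef_pos: [0.4315, -0.1411, 0.1315]
tcp_rot: [0.999, 0.039, 0.001, 0.0]
contact_force: [-0.2, 0.0, 0.3]
opening: 0.705
```

```bash
python3 - <<'E'
from h import *
snap("wrist","w30")
p,d,K,T=snap("top","t30");objs("t30")
plan([.431,-.1415,-.0135],Rdown(94.4))
E
```

```text
c [0.6284 0.0033] long 44 hd 3.6 short 32 hd 93.6 zmax 0.06 px [300 191]
opt 0 rv [ 3.000e-03  1.000e-03 -3.141e+00] deg 180.0
opt 1 rv [ 0.001 -0.002  0.001] deg 0.1
shift cm [-0.06  0.02 14.51] rows 3.5 q6 0.95 t 44.35 pos [ 0.4313 -0.1411  0.1316]
```

View pics/w30.png

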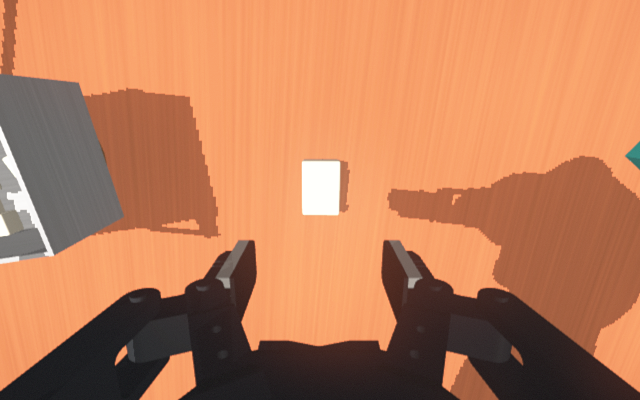

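Tile at (321,188), square between the jaws. Descending to grip.

>>> servo_tool --increments "0 0 0 -0.1 0 3 6; 0 0 0 -0.1 0 6 6; 0 0 0 -0.1 0 9 6; 0 0 0 -0.1 0 11.5 6; 0 0 0 -0.1 0 13.3 6; 0 0 0 -0.1 0 14.2 6; 0 0 0 -0.1 0 14.5 6; 0 0 0 -0.1 0 14.5 6; 0 0 0 -0.1 0 14.5 0; 0 0 0 -0.1 0 14.5 0"

```text
time: 45.18
eef_pos: [0.4311, -0.1423, -0.0124]
tcp_rot: [0.999, 0.038, 0.002, 0.001]
contact_force: [-0.3, -0.1, -0.4]
opening: 0.43
```

>>> servo_tool --increments "0 0 0 0 0 0 0; 0 0 0 0 0 0 0; 0 0 0 0 0 0 0; 0 0 0 0 0 -2 0; 0 0 0 0 0 -5 0; 0 0 0 0 0 -9 0; 0 0 0 0 0 -13 0; 0 0 0 0 0 -17 0; 0 0 0 0 0 -20 0; 0 0 0 0 0 -20 0"

```text
time: 46.02
eef_pos: [0.4334, -0.1437, 0.1945]
tcp_rot: [0.999, 0.038, 0.007, 0.004]
contact_force: [0.9, -0.2, 0.9]
opening: 0.383
```

>>> servo_tool --increments "0 0 0 0 0 0 0; 0 0 0 0 0 0 0"

```text
time: 46.18
eef_pos: [0.429, -0.1412, 0.1854]
tcp_rot: [0.999, 0.038, -0.0, -0.0]
contact_force: [-1.0, -0.0, 0.1]
opening: 0.382
```

```bash
python3 - <<'E'
from h import *
snap("wrist","w31")
plan(face(-.006,.0,.08-.017),Rface())
plan(face(-.006,.0,.15),Rface())
E
```

```text
opt 0 rv [ 0.013  0.525 -0.054] deg 30.2
opt 1 rv [ 0.802 -0.02   2.983] deg 177.0
shift cm [ 17.96 -18.13   9.89] rows 6.6 q6 0.95 t 46.23 pos [ 0.4286 -0.1409  0.1844]
opt 0 rv [ 0.013  0.525 -0.054] deg 30.2
opt 1 rv [ 0.802 -0.02   2.983] deg 177.0
shift cm [ 13.6  -17.91   2.36] rows 5.4 q6 0.95 t 46.23 pos [ 0.4286 -0.1409  0.1844]
```

View pics/w31.png

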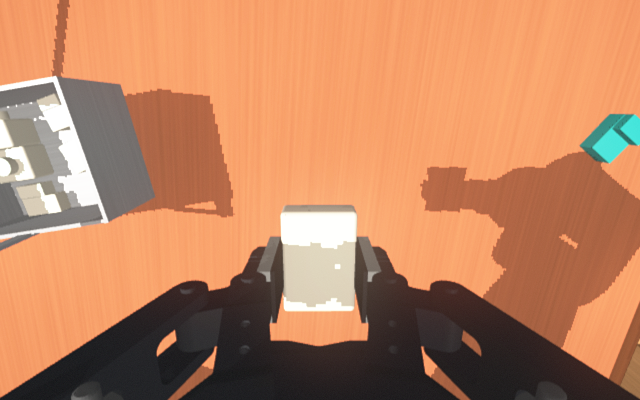

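Tile held at (319,262). I'm aiming at face y=+8 mm, which leaves room for the fingers beside the first tile while the tilted gripper clears the pail.

```bash
python3 - <<'E'
from h import *
plan(face(-.006,.008,.15),Rface(),False); print(face(-.006,.008,.15))
E
```

```text
opt 0 rv [ 0.013  0.525 -0.054] deg 30.2
shift cm [ 13.56 -18.71   2.36] rows 5.6 q6 0.95 t 46.23 pos [ 0.4286 -0.1409  0.1844]
[0.54944573 0.05596386 0.16090381]
```

>>> servo_tool --increments "0.002 0.1 -0.01 4 -1 0 0; 0.004 0.2 -0.02 8 -3 0 0; 0.007 0.3 -0.03 11 -6 0 0; 0.01 0.4 -0.04 13 -9.5 0.5 0; 0.013 0.5 -0.05 13.5 -13 1 0; 0.013 0.525 -0.054 13.6 -16.5 1.5 0; 0.013 0.525 -0.054 13.6 -18.7 2.4 0; 0.013 0.525 -0.054 13.6 -18.7 2.4 0; 0.013 0.525 -0.054 13.6 -18.7 2.4 0; 0.013 0.525 -0.054 13.6 -18.7 2.4 0"

```text
time: 47.07
eef_pos: [0.5505, 0.0552, 0.1609]
tcp_rot: [0.964, 0.064, 0.258, -0.016]
contact_force: [0.8, -0.3, -0.6]
opening: 0.378
```

```bash
python3 - <<'E'
from h import *
st=ctrl.get_state();print(st["contact_force"]);snap("wrist","w32");p,d,K,T=snap("scene","s32");crop(p,"s32c",240,60,440,210,4)
tileface("w32",.008,.04,.02,.25);tileface("s32",.008,.04,.02,.25)
plan(face(-.006,.008,.063),Rface(),False)
E
```

```text
[ 0.82181774 -0.28007561 -0.55598028]
w32 9204 [[-76.0, -14.0, 124.0], [1.0, 7.0, 175.0], [20.0, 29.0, 200.0]]
s32 173 [[-76.0, -23.0, 126.0], [7.0, 7.0, 176.0], [21.0, 23.0, 196.0]]
opt 0 rv [ 0.002 -0.002  0.   ] deg 0.2
shift cm [-0.22 -0.21  8.72] rows 2.1 q6 1.12 t 47.17 pos [0.5513 0.0543 0.1621]
```

View pics/s32c.png

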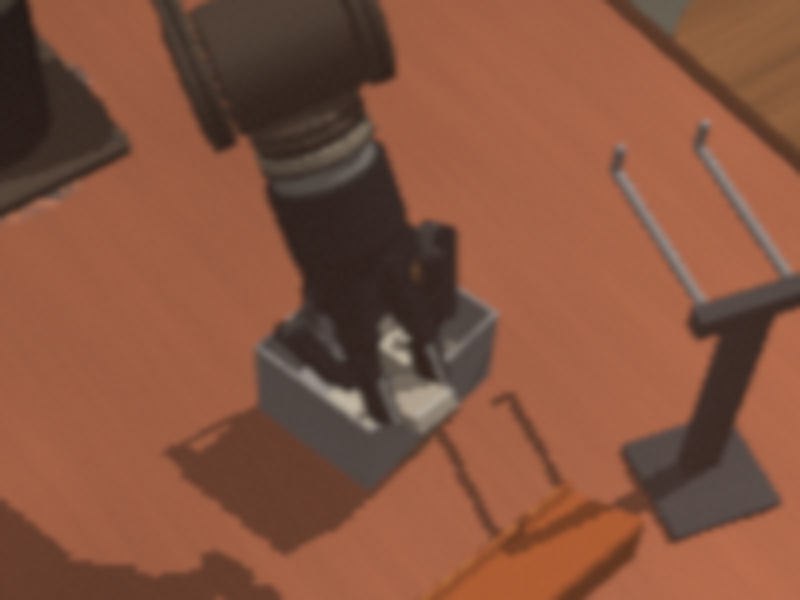

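View pics/w32.png

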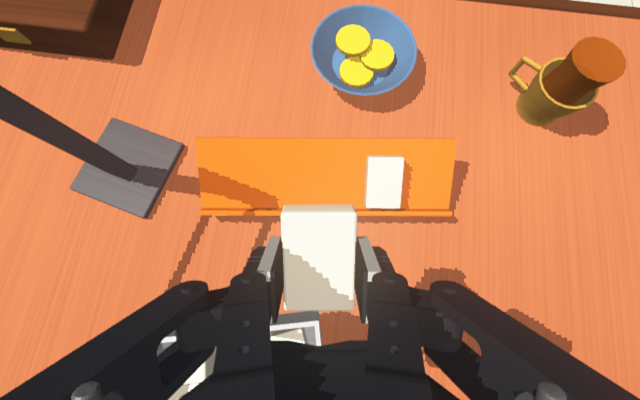

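Tile 2 is parallel above the face at y=+7 mm. Before lowering I check the wrist's clearance to the pail handle numerically, by projecting visible arm points to where they'll be after the descent.

```bash
python3 - <<'E'
from h import *
from scipy.spatial import cKDTree
st=ctrl.get_state();Rm=R.from_quat(st["tcp_rot"]).as_matrix();snap("top","t32")
a=[]
for n in ["s32","t32"]:
    p,d,K,T=load(f"pics/{n}.npz");W=cloud(d,K,T)
    hsv=cv2.cvtColor(p,cv2.COLOR_RGB2HSV)
    L=(W-st["eef_pos"])@Rm;r=np.hypot(L[...,0],L[...,1])
    m=(r<.13)&(L[...,2]<-.03)&(L[...,2]>-.45)&(W[...,2]>.13)
    a.append(L[m])
a=np.vstack(a)
for s in np.arange(.03,.45,.03):
    k=(a[:,2]<-s)&(a[:,2]>-s-.03);q=a[k]
    if len(q): print(round(s,2),len(q),"x",q[:,0].min().round(3),q[:,0].max().round(3),"y",q[:,1].min().round(3),q[:,1].max().round(3))
# pail keypoints in final tool frame
fin=face(-.006,.008,-.003)
th=np.radians(13.4);br=np.array([np.cos(th),np.sin(th)]);tg=np.array([-br[1],br[0]]);c=np.array([.435,.104])
for nm,xy,z in [("bar out",c+.057*br,.197),("bar mid",c,.197),("bar in",c-.057*br,.197),("corner",c+.056*br-.071*tg,.105),("corner2",c-.056*br-.071*tg,.105)]:
    P=np.r_[xy,z];print(nm,((P-fin)@Rm).round(3))
E
```

```text
0.03 231 x -0.034 0.014 y -0.075 0.041
0.06 625 x -0.053 0.019 y -0.076 0.058
0.09 812 x -0.016 0.022 y -0.067 0.067
0.12 387 x -0.014 0.038 y -0.054 0.051
0.15 607 x -0.015 0.039 y -0.036 0.038
0.18 682 x -0.03 0.039 y -0.035 0.037
0.21 661 x -0.042 0.051 y -0.058 0.064
0.24 962 x -0.061 0.061 y -0.07 0.067
0.27 2682 x -0.066 0.06 y -0.078 0.068
0.3 1229 x -0.084 0.046 y -0.086 0.058
0.33 1445 x -0.083 0.027 y -0.086 0.05
0.36 2166 x -0.099 0.006 y -0.082 0.04
0.39 1544 x -0.127 -0.024 y -0.083 0.011
0.42 1273 x -0.13 -0.039 y -0.096 0.006
bar out [-0.025 -0.068 -0.21 ]
bar mid [-0.074 -0.062 -0.238]
bar in [-0.123 -0.056 -0.267]
corner [-0.066  0.003 -0.127]
corner2 [-0.162  0.014 -0.183]
```

The tightest spot is the outer bar end, about 10 mm from the wrist ring. I shift the target 6 mm along -y and 6 mm up-slope for more clearance, and keep the release opening small.

```bash
python3 - <<'E'
from h import *
plan(face(.0,.002,.067),Rface(),False)
E
```

```text
opt 0 rv [ 0.002 -0.002 -0.   ] deg 0.2
shift cm [0.36 0.38 8.34] rows 2.0 q6 1.12 t 47.22 pos [0.5514 0.0541 0.1624]
```

>>> servo_tool --increments "0 0 0 0.4 0.4 0.5 0; 0 0 0 0.4 0.4 2 0; 0 0 0 0.4 0.4 4 0; 0 0 0 0.4 0.4 6 0; 0 0 0 0.4 0.4 7.5 0; 0 0 0 0.4 0.4 8.3 0; 0 0 0 0.4 0.4 8.3 0; 0 0 0 0.4 0.4 8.3 0"

```text
time: 47.88
eef_pos: [0.5965, 0.0565, 0.0923]
tcp_rot: [0.964, 0.063, 0.259, -0.016]
contact_force: [0.7, 0.6, 0.3]
opening: 0.382
```

```bash
python3 - <<'E'
from h import *
st=ctrl.get_state();print(st["contact_force"]);snap("wrist","w33");p,d,K,T=snap("top","t33");crop(p,"t33c",210,150,350,300,4)
tileface("w33",.002,.035,.02,.25)
plan(face(.0,.002,.0),Rface(),False)
E
```

```text
[0.66560091 0.63957741 0.32847571]
w33 8846 [[-22.0, -19.0, 84.0], [8.0, 2.0, 92.0], [25.0, 23.0, 118.0]]
opt 0 rv [ 0.002 -0.004  0.001] deg 0.3
shift cm [-0.13  0.04  6.81] rows 1.6 q6 1.05 t 47.98 pos [0.5968 0.0567 0.0935]
```

View pics/t33c.png

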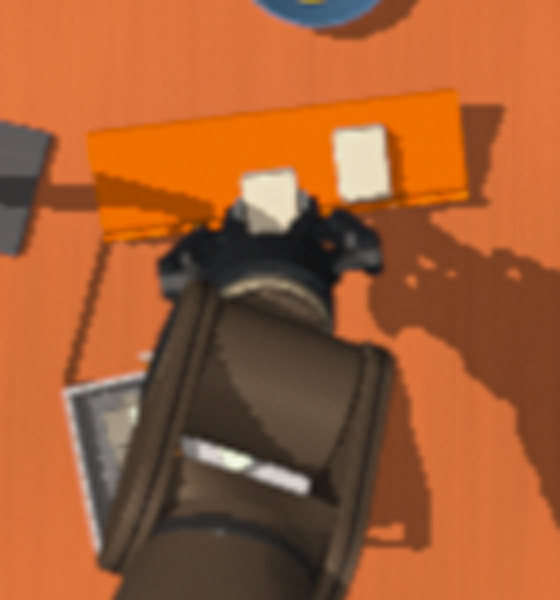

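View pics/w33.png

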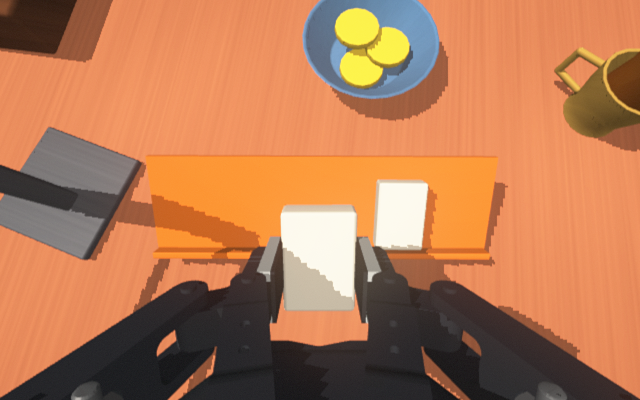

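The outer wrist link now overhangs the pail, around (150,450) in the top crop. I'll measure how low it hangs over the handle before going on.

```bash
python3 - <<'E'
from h import *
p,d,K,T=snap("scene","s34");crop(p,"s34c",240,60,440,210,4)
W=cloud(d,K,T)
A=[]
for n in ["s34","t33","w33"]:
    p,d,K,T=load(f"pics/{n}.npz");W=cloud(d,K,T)
    q=W[(W[...,2]>.12)&(W[...,2]<.7)&(np.hypot(W[...,0]-.435,W[...,1]-.104)<.16)];A.append(q)
A=np.vstack(A)
th=np.radians(13.4);br=np.array([np.cos(th),np.sin(th)]);tg=np.array([-br[1],br[0]]);c=np.array([.435,.104])
u=(A[:,:2]-c)@br;v=(A[:,:2]-c)@tg
# bar strip |v|<.05
for lo in np.arange(-.08,.12,.02):
    for (a,b) in [(-.1,-.05),(-.05,-.02),(-.02,.02),(.02,.06)]:
        k=(u>lo)&(u<lo+.02)&(v>a)&(v<b)
        print(round(lo,2),(a,b),len(A[k]),np.sort(A[k,2])[:3].round(3) if k.any() else "",end=" | ")
    print()
E
```

```text
-0.08 (-0.1, -0.05) 658 [0.326 0.337 0.337] | -0.08 (-0.05, -0.02) 403 [0.338 0.341 0.341] | -0.08 (-0.02, 0.02) 317 [0.429 0.429 0.429] | -0.08 (0.02, 0.06) 0  | 
-0.06 (-0.1, -0.05) 610 [0.304 0.307 0.309] | -0.06 (-0.05, -0.02) 375 [0.346 0.351 0.353] | -0.06 (-0.02, 0.02) 274 [0.348 0.35  0.353] | -0.06 (0.02, 0.06) 3 [0.382 0.388 0.388] | 
-0.04 (-0.1, -0.05) 324 [0.299 0.302 0.31 ] | -0.04 (-0.05, -0.02) 334 [0.37  0.374 0.378] | -0.04 (-0.02, 0.02) 224 [0.341 0.347 0.354] | -0.04 (0.02, 0.06) 0  | 
-0.02 (-0.1, -0.05) 331 [0.291 0.301 0.325] | -0.02 (-0.05, -0.02) 238 [0.329 0.33  0.33 ] | -0.02 (-0.02, 0.02) 113 [0.193 0.197 0.198] | -0.02 (0.02, 0.06) 0  | 
0.0 (-0.1, -0.05) 424 [0.345 0.345 0.345] | 0.0 (-0.05, -0.02) 302 [0.334 0.34  0.345] | 0.0 (-0.02, 0.02) 50 [0.192 0.195 0.322] | 0.0 (0.02, 0.06) 0  | 
0.02 (-0.1, -0.05) 525 [0.242 0.244 0.246] | 0.02 (-0.05, -0.02) 252 [0.317 0.327 0.328] | 0.02 (-0.02, 0.02) 30 [0.315 0.318 0.319] | 0.02 (0.02, 0.06) 0  | 
0.04 (-0.1, -0.05) 646 [0.283 0.285 0.285] | 0.04 (-0.05, -0.02) 173 [0.283 0.291 0.301] | 0.04 (-0.02, 0.02) 52 [0.159 0.163 0.168] | 0.04 (0.02, 0.06) 0  | 
0.06 (-0.1, -0.05) 542 [0.255 0.261 0.263] | 0.06 (-0.05, -0.02) 98 [0.258 0.259 0.26 ] | 0.06 (-0.02, 0.02) 0  | 0.06 (0.02, 0.06) 0  | 
0.08 (-0.1, -0.05) 487 [0.161 0.162 0.163] | 0.08 (-0.05, -0.02) 132 [0.156 0.156 0.156] | 0.08 (-0.02, 0.02) 33 [0.185 0.186 0.188] | 0.08 (0.02, 0.06) 0  | 
0.1 (-0.1, -0.05) 15357 [0.12 0.12 0.12] | 0.1 (-0.05, -0.02) 10425 [0.141 0.142 0.142] | 0.1 (-0.02, 0.02) 592 [0.175 0.178 0.178] | 0.1 (0.02, 0.06) 0  |
```

View pics/s34c.png

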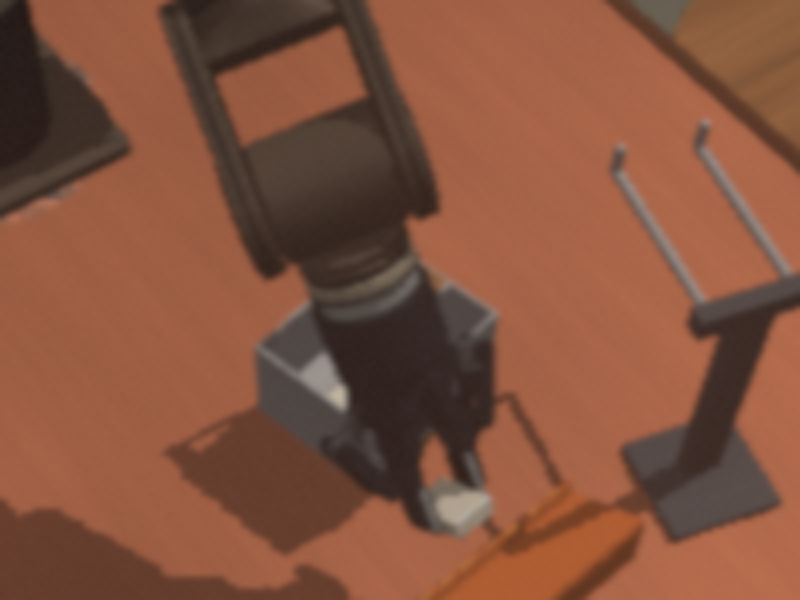

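Visible link surfaces over the bar are at z≥0.315 and come down 67 mm, against a bar top at 0.197. That leaves about 20 mm or more at the tightest. Continuing slowly with force checks.

>>> servo_tool --increments "0 0 0 0 0 1.5 0; 0 0 0 0 0 3 0; 0 0 0 0 0 4 0; 0 0 0 0 0 5 0; 0 0 0 0 0 5 0"

```text
time: 48.45
eef_pos: [0.621, 0.0604, 0.0485]
tcp_rot: [0.964, 0.064, 0.259, -0.016]
contact_force: [-1.4, -0.5, -0.4]
opening: 0.383
```

```bash
python3 - <<'E'
from h import *
p,d,K,T=snap("scene","s35");crop(p,"s35c",260,90,400,210,5);print(ctrl.get_state()["contact_force"]);pail(["s35"],.09,.115)
E
```

```text
[ 0.59697893 -0.35412899 -0.13234628]
s35 196 rect [437.3 103.5] [ 99.6 152.2] 6.3 ztop [0.1057 0.1068 0.1083]
```

View pics/s35c.png

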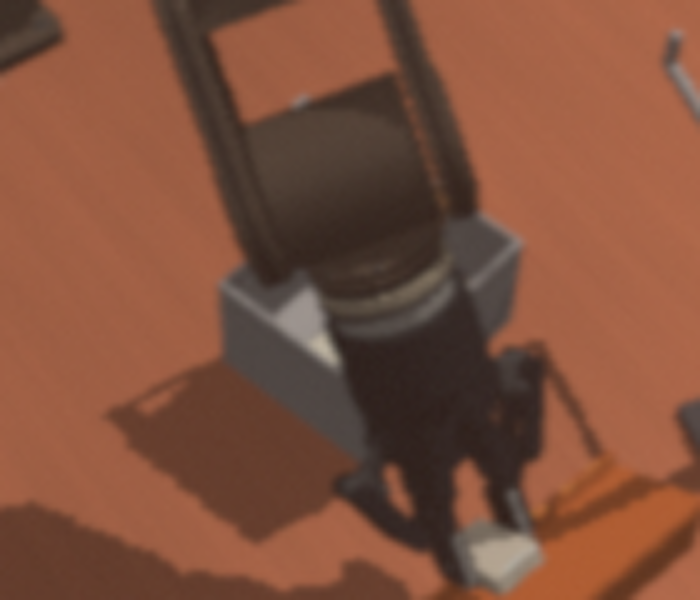

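The wrist's joint drum is nearer to the bar than I'd like. I'll fit its axis and radius in the tool frame to get a firm number.

```bash
python3 - <<'E'
from h import *
st=ctrl.get_state();Rm=R.from_quat(st["tcp_rot"]).as_matrix();snap("top","t35")
A=[]
for n in ["s35","t35"]:
    p,d,K,T=load(f"pics/{n}.npz");W=cloud(d,K,T);L=(W-st["eef_pos"])@Rm
    m=(abs(L[...,0])<.12)&(abs(L[...,1])<.12)&(L[...,2]<-.19)&(L[...,2]>-.40)&(W[...,2]>.15);A.append(L[m])
A=np.vstack(A)
import collections
for s in np.arange(.19,.4,.015):
    q=A[(-A[:,2]>s)&(-A[:,2]<s+.015)]
    if len(q):
        for nm,k in [("y<-.04",q[:,1]<-.04),("mid",abs(q[:,1])<.04),("y>.04",q[:,1]>.04)]:
            z=q[k]; print(round(s,3),nm,len(z),"x",(np.percentile(z[:,0],[1,99]).round(3) if len(z) else ""),"y",(np.percentile(z[:,1],[1,99]).round(3) if len(z) else ""),end=" | ")
        print()
mid=A[(abs(A[:,1])<.035)&(A[:,2]<-.235)&(A[:,2]>-.33)]
M=np.c_[2*mid[:,0],2*mid[:,2],np.ones(len(mid))];b=(mid[:,[0,2]]**2).sum(1);s=np.linalg.lstsq(M,b,rcond=None)[0];print("circle c",s[:2],"r",np.sqrt(s[2]+s[0]**2+s[1]**2))
E
```

```text
0.19 y<-.04 5 x [-0.046 -0.031] y [-0.08  -0.066] | 0.19 mid 159 x [-0.009  0.035] y [-0.024  0.035] | 0.19 y>.04 0 x  y  | 
0.205 y<-.04 0 x  y  | 0.205 mid 232 x [-0.013  0.036] y [-0.026  0.035] | 0.205 y>.04 0 x  y  | 
0.22 y<-.04 0 x  y  | 0.22 mid 257 x [-0.004  0.046] y [-0.028  0.035] | 0.22 y>.04 9 x [-0.014 -0.001] y [0.04  0.058] | 
0.235 y<-.04 12 x [0.02  0.044] y [-0.057 -0.041] | 0.235 mid 137 x [0.008 0.058] y [-0.035  0.04 ] | 0.235 y>.04 48 x [-0.011  0.013] y [0.041 0.065] | 
0.25 y<-.04 19 x [-0.005  0.046] y [-0.065 -0.04 ] | 0.25 mid 259 x [0.015 0.062] y [-0.037  0.039] | 0.25 y>.04 95 x [-0.007  0.018] y [0.041 0.068] | 
0.265 y<-.04 23 x [-0.006  0.045] y [-0.07  -0.041] | 0.265 mid 422 x [0.014 0.062] y [-0.035  0.039] | 0.265 y>.04 157 x [-0.011  0.018] y [0.04  0.068] | 
0.28 y<-.04 43 x [-0.008  0.045] y [-0.072 -0.04 ] | 0.28 mid 722 x [-0.039  0.058] y [-0.037  0.039] | 0.28 y>.04 162 x [-0.013  0.013] y [0.04  0.065] | 
0.295 y<-.04 35 x [-0.013  0.039] y [-0.075 -0.041] | 0.295 mid 927 x [-0.037  0.053] y [-0.035  0.038] | 0.295 y>.04 101 x [-0.01   0
[... 291 characters left out ...]
 y>.04 90 x [-0.021 -0.008] y [0.041 0.055] | 
0.34 y<-.04 48 x [-0.022  0.039] y [-0.081 -0.04 ] | 0.34 mid 172 x [-0.027  0.04 ] y [-0.04  0.04] | 0.34 y>.04 76 x [-0.026 -0.011] y [0.04  0.051] | 
0.355 y<-.04 83 x [-0.02   0.036] y [-0.079 -0.04 ] | 0.355 mid 677 x [-0.038  0.031] y [-0.039  0.039] | 0.355 y>.04 64 x [-0.032 -0.017] y [0.04  0.049] | 
0.37 y<-.04 267 x [-0.021  0.028] y [-0.073 -0.04 ] | 0.37 mid 612 x [-0.064  0.022] y [-0.04   0.039] | 0.37 y>.04 21 x [-0.04  -0.026] y [0.04  0.046] | 
0.385 y<-.04 68 x [-0.007  0.008] y [-0.061 -0.041] | 0.385 mid 481 x [-0.052  0.01 ] y [-0.039  0.024] | 0.385 y>.04 0 x  y  | 
circle c [ 0.01470822 -0.28055855] r 0.032083663845373034
```

A firm radius isn't available, but the drum would pass within about 5 mm of the bar. That's too close. I'll use a shallower 20° tool tilt, which moves the drum about 4 cm forward and 2 cm up, touch the tile's up-slope edge down and let it settle the last 10°.

```bash
cat >> h.py <<'E'
def Rtilt(deg):
    t=np.radians(30-deg); y=-FY; z0=-FN; x0=np.cross(y,z0)  # rotate about y so tool z turns toward vertical
    z=R.from_rotvec(y*(-t)).apply(z0)
    return np.c_[np.cross(y,z),y,z]
E
python3 - <<'E'
from h import *
Rt=Rtilt(20);print(Rt[:,2],np.degrees(np.arccos(-Rt[2,2])))
st=ctrl.get_state()
for h in (.05,.012,.0045):
    P=face(-.001,.002,h)+.010*Rt[:,2]
    print(h,P.round(4));plan(P,Rt,False)
# bar in that final frame
th=np.radians(13.4);br=np.array([np.cos(th),np.sin(th)]);c=np.array([.435,.104])
for nm,a in [("out",.057),("mid",0)]: print(nm,((np.r_[c+a*br,.197]-P)@Rt).round(3))
E
```

```text
[ 0.33909411  0.04464259 -0.93969262] 19.999999999999993
0.05 [0.6075 0.0576 0.0674]
opt 0 rv [ 0.001 -0.178  0.001] deg 10.2
shift cm [-0.33  0.1  -2.22] rows 0.5 q6 1.0 t 48.55 pos [0.6213 0.0603 0.0498]
0.012 [0.6263 0.06   0.0345]
opt 0 rv [ 0.001 -0.178  0.001] deg 10.2
shift cm [-0.34  0.09  1.58] rows 0.4 q6 1.0 t 48.55 pos [0.6213 0.0603 0.0498]
0.0045 [0.63   0.0605 0.028 ]
opt 0 rv [ 0.001 -0.178  0.001] deg 10.2
shift cm [-0.34  0.09  2.33] rows 0.6 q6 1.0 t 48.55 pos [0.6213 0.0603 0.0498]
out [-0.065 -0.074 -0.204]
mid [-0.119 -0.069 -0.223]
```

>>> servo_tool --increments "0 -0.06 0 -0.1 0.1 -1 0; 0 -0.12 0 -0.2 0.1 -2 0; 0 -0.178 0 -0.3 0.1 -2.2 0; 0 -0.178 0 -0.3 0.1 -2.2 0; 0 -0.178 0 -0.3 0.1 -2.2 0; 0 -0.178 0 -0.3 0.1 -2.2 0"

```text
time: 49.05
eef_pos: [0.6072, 0.0577, 0.0666]
tcp_rot: [0.983, 0.065, 0.173, -0.011]
contact_force: [0.4, -0.0, -0.0]
opening: 0.382
```

```bash
python3 - <<'E'
from h import *
snap("wrist","w36");q=tileface("w36",.002,.03,.02,.14)
# top surface profile along fx, at |fy-.002|<.012
for a in range(-30,35,6):
    k=(q[:,0]>a)&(q[:,0]<a+6)&(abs(q[:,1]-2)<10);print(a,q[k,2].mean().round(1) if k.any() else None,end="; ")
print()
Rt=Rtilt(20)
for h in (.012,.0045):
    plan(face(-.001,.002,h)+.010*Rt[:,2],Rt,False)
E
```

```text
w36 8649 [[-21.0, -19.0, 53.0], [9.0, 2.0, 64.0], [25.0, 23.0, 87.0]]
-30 None; -24 68.1; -18 67.3; -12 66.2; -6 65.2; 0 64.1; 6 63.0; 12 61.9; 18 60.4; 24 56.9; 30 None; 
opt 0 rv [0.001 0.002 0.001] deg 0.1
shift cm [0.77 0.02 3.64] rows 0.9 q6 1.23 t 49.1 pos [0.6068 0.0577 0.0661]
opt 0 rv [0.001 0.002 0.001] deg 0.1
shift cm [0.91 0.02 4.38] rows 1.1 q6 1.23 t 49.1 pos [0.6068 0.0577 0.0661]
```

>>> servo_tool --increments "0 0 0 0.1 0 1 0; 0 0 0 0.3 0 2.2 0; 0 0 0 0.5 0 3.2 0; 0 0 0 0.5 0 3.9 0; 0 0 0 0.5 0 4.1 0; 0 0 0 0.5 0 4.1 0; 0 0 0 0.5 0 4.1 0"

```text
time: 49.68
eef_pos: [0.626, 0.06, 0.0295]
tcp_rot: [0.983, 0.065, 0.172, -0.011]
contact_force: [1.1, -0.2, -0.9]
opening: 0.383
```

>>> servo_tool --increments "0 0 0 0 0 0.1 0; 0 0 0 0 0 0.2 0; 0 0 0 0 0 0.2 0"

```text
time: 49.93
eef_pos: [0.6271, 0.06, 0.0283]
tcp_rot: [0.983, 0.065, 0.173, -0.01]
contact_force: [0.2, 0.7, -1.1]
opening: 0.38
```

>>> servo_tool --increments "0 0 0 0 0 0.1 0; 0 0 0 0 0 0.2 0; 0 0 0 0 0 0.2 0"

```text
time: 50.18
eef_pos: [0.6276, 0.0601, 0.026]
tcp_rot: [0.983, 0.065, 0.173, -0.011]
contact_force: [0.4, -0.4, 0.0]
opening: 0.384
```

```bash
python3 - <<'E'
from h import *
snap("wrist","w37");q=tileface("w37",.002,.03,.002,.14)
for a in range(-30,35,6):
    k=(q[:,0]>a)&(q[:,0]<a+6)&(abs(q[:,1]-2)<10);print(a,q[k,2].mean().round(1) if k.any() else None,end="; ")
E
```

```text
w37 8646 [[-23.0, -19.0, 7.0], [6.0, 1.0, 19.0], [23.0, 23.0, 42.0]]
-30 22.6; -24 22.5; -18 21.4; -12 20.3; -6 19.2; 0 18.1; 6 17.1; 12 16.0; 18 12.8; 24 None; 30 None;
```

View pics/w37.png

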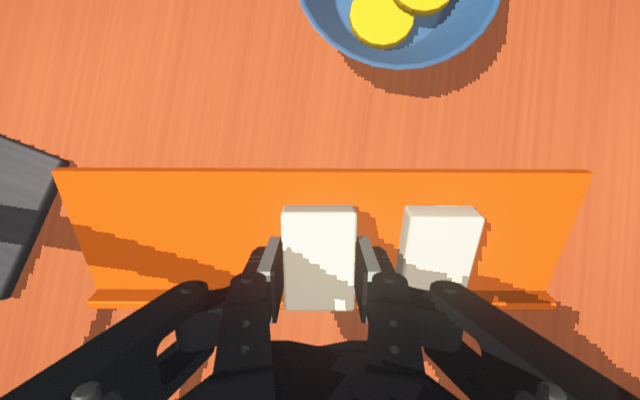

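The up-slope edge is about 1 mm off the face. Opening just enough (4.1 cm) to stay clear of the first tile.

>>> servo_tool --increments "0 0 0 0 0 0.1 0; 0 0 0 0 0 0.1 3.5; 0 0 0 0 0 0.1 3.8; 0 0 0 0 0 0.1 4.1; 0 0 0 0 0 0.1 4.1; 0 0 0 0 0 0.1 4.1; 0 0 0 0 0 0.1 4.1"

```text
time: 50.82
eef_pos: [0.628, 0.0602, 0.0252]
tcp_rot: [0.983, 0.065, 0.173, -0.01]
contact_force: [0.0, -0.2, -0.7]
opening: 0.478
```

```bash
python3 - <<'E'
from h import *
print(ctrl.get_state()["contact_force"],ctrl.get_state()["opening"]);snap("wrist","w38");q=tileface("w38",.002,.03,.002,.14)
for a in range(-36,35,6):
    k=(q[:,0]>a)&(q[:,0]<a+6)&(abs(q[:,1]-2)<10);print(a,q[k,2].mean().round(1) if k.any() else None,end="; ")
E
```

```text
[ 0.03808234 -0.18164987 -0.72327223] 0.4777247922329237
w38 7530 [[-29.0, -24.0, 4.0], [3.0, 1.0, 13.0], [18.0, 27.0, 42.0]]
-36 12.3; -30 12.5; -24 12.5; -18 12.5; -12 12.5; -6 12.5; 0 12.5; 6 12.6; 12 9.9; 18 7.6; 24 None; 30 None;
```

View pics/w38.png

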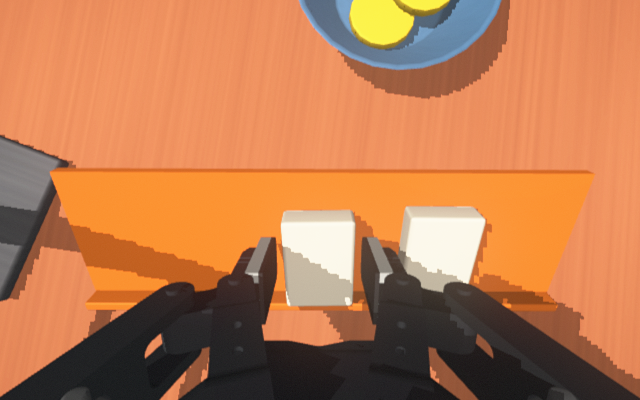

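The tile lies flat (top a uniform 12.5 mm above the face). Retreating straight back.

>>> servo_tool --increments "0 0 0 0 0 -1 4.1; 0 0 0 0 0 -2.5 4.1; 0 0 0 0 0 -5 4.1; 0 0 0 0 0 -8 4.1; 0 0 0 0 0 -12 4.1; 0 0 0 0 0 -16 4.1; 0 0 0 0 0 -18 4.1; 0 0 0 0 0 -18 4.1"

```text
time: 51.53
eef_pos: [0.5694, 0.0521, 0.2024]
tcp_rot: [0.982, 0.065, 0.179, -0.009]
contact_force: [0.4, 0.7, 0.1]
opening: 0.479
```

```bash
python3 - <<'E'
from h import *
plan([.60,-.20,.30],Rdown(-85),False)
E
```

```text
opt 0 rv [-0.003 -0.36   0.044] deg 20.8
shift cm [ 3.15 25.44 -9.11] rows 6.5 q6 1.25 t 51.53 pos [0.5694 0.0521 0.2024]
```

Moving the arm clear, over the empty right-hand area, to check everything.

>>> servo_tool --increments "0 -0.1 0.01 0.5 2 -4 4.1; 0 -0.2 0.02 1 6 -8 4.1; 0 -0.3 0.03 2 10 -9 4.1; 0 -0.36 0.044 3 14 -9 4.1; 0 -0.36 0.044 3 18 -9 4.1; 0 -0.36 0.044 3 22 -9 4.1; 0 -0.36 0.044 3 25.4 -9 4.1; 0 -0.36 0.044 3 25.4 -9 4.1; 0 -0.36 0.044 3 25.4 -9 4.1"

```text
time: 52.28
eef_pos: [0.5973, -0.2019, 0.288]
tcp_rot: [0.999, 0.042, -0.007, -0.003]
contact_force: [0.5, 1.2, 0.6]
opening: 0.483
```

```bash
python3 - <<'E'
from h import *
print(ctrl.get_state()["eef_pos"],ctrl.get_state()["time"])
snap("top","t40");p,d,K,T=snap("scene","s40");pail(["s40","t40"],.09,.115)
for f in ["t40","s40"]:
    for fy in (-.056,.002): tileface(f,fy,.026,.004,.05)
crop(p,"s40c",250,100,440,290,4)
p,d,K,T=load("pics/t40.npz");crop(p,"t40c",130,90,500,300,2)
# glass / dish compare
for f0,f1 in [("top0","t40"),("scene0","s40")]:
    for nm,b in [("glass",(.63,.85,-.25,-.08,.03,.12)),("dish",(.70,.90,-.06,.14,.012,.06)),]:
        o=[]
        for f in (f0,f1):
            p,d,K,T=load(f"pics/{f}.npz");W=cloud(d,K,T);m=(W[...,0]>b[0])&(W[...,0]<b[1])&(W[...,1]>b[2])&(W[...,1]<b[3])&(W[...,2]>b[4])&(W[...,2]<b[5]);o.append((m.sum(),W[m].mean(0).round(3).tolist()))
        print(nm,o)
E
```

```text
[ 0.59734205 -0.20194008  0.28801247] 52.2833
s40 410 rect [435.5 103.7] [114.3 143.5] 14.2 ztop [0.1059 0.1083 0.1143]
t40 308 rect [434.1 105.3] [111.8 140.7] 13.5 ztop [0.1085 0.1095 0.1146]
t40 213 [[-27.0, -70.0, 7.0], [-3.0, -54.0, 14.0], [21.0, -39.0, 19.0]]
t40 219 [[-30.0, -13.0, 9.0], [-5.0, 3.0, 14.0], [18.0, 19.0, 19.0]]
s40 172 [[-27.0, -73.0, 6.0], [1.0, -57.0, 13.0], [20.0, -40.0, 16.0]]
s40 162 [[-29.0, -16.0, 6.0], [-1.0, -0.0, 13.0], [18.0, 16.0, 16.0]]
glass [(np.int64(388), [0.753, -0.168, 0.07]), (np.int64(389), [0.753, -0.168, 0.07])]
dish [(np.int64(1178), [0.789, 0.038, 0.023]), (np.int64(1165), [0.789, 0.038, 0.023])]
glass [(np.int64(488), [0.758, -0.174, 0.07]), (np.int64(488), [0.758, -0.173, 0.069])]
dish [(np.int64(1225), [0.783, 0.039, 0.022]), (np.int64(1217), [0.783, 0.039, 0.022])]
```

View pics/s40c.png

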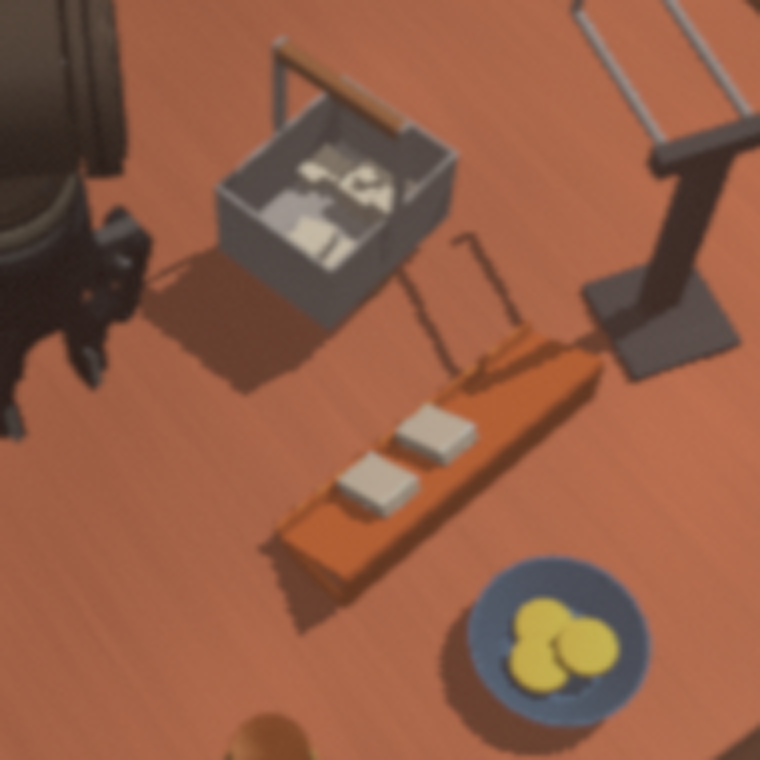

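View pics/t40c.png

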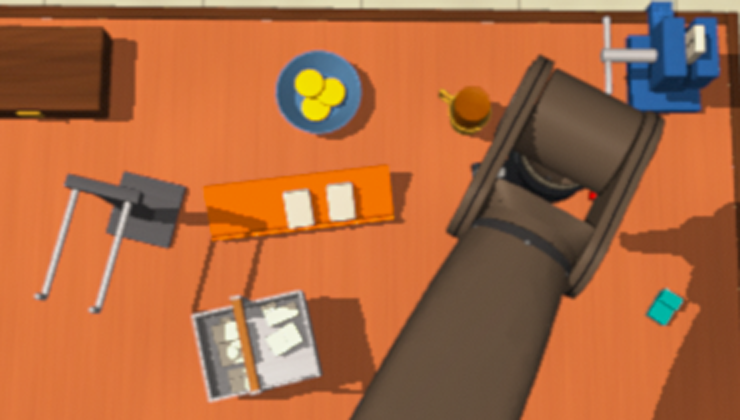

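Everything checks out: five offcuts in the pail, both tiles at (436,433) and (377,483) in the scene crop, and glass and dish unmoved. Settling once more, then a last look before handing in.

>>> servo_tool --increments "0 0 0 0 0 0 4.1; 0 0 0 0 0 0 4.1; 0 0 0 0 0 0 4.1; 0 0 0 0 0 0 4.1; 0 0 0 0 0 0 4.1; 0 0 0 0 0 0 4.1"

```text
time: 52.88
eef_pos: [0.5979, -0.1991, 0.2898]
tcp_rot: [0.999, 0.044, -0.006, -0.002]
contact_force: [-0.3, 1.0, -0.7]
opening: 0.481
```

```bash
python3 - <<'E'
from h import *
snap("top","t41");snap("scene","s41");pail(["s41","t41"],.09,.115)
for fy in (-.056,.002): tileface("s41",fy,.026,.004,.05);
objs("t41");objs("s41");print(ctrl.get_state()["dq"].round(3))
print(ctrl.sign_off())
E
```

```text
s41 403 rect [435.8 103.5] [113.5 142. ] 13.6 ztop [0.1058 0.108  0.1139]
t41 310 rect [434.1 105.2] [111.9 140.5] 13.6 ztop [0.1085 0.1104 0.1115]
s41 171 [[-27.0, -73.0, 5.0], [1.0, -58.0, 13.0], [20.0, -41.0, 16.0]]
s41 160 [[-30.0, -16.0, 6.0], [-1.0, -0.0, 13.0], [19.0, 17.0, 16.0]]
c [0.628  0.0034] long 45 hd 6.8 short 31 hd 96.8 zmax 0.059 px [300 191]
c [0.6287 0.0009] long 44 hd 7.6 short 32 hd 97.6 zmax 0.058 px [345 220]
[-0.002  0.002  0.002  0.     0.    -0.001]
the job is handed in; nothing more can be done
None
```

The job is handed in at about 53 s. I moved the pail from its hanger onto the stand first, then put all five offcuts that were there (two lumps, two steps, one half) into it. Last, I laid both whole tiles on the rack's sloping face.

**Last checks**
- **Pail:** it stands level, and its centre matches the stand's to within about 1.5 mm in both camera views. The five pieces were seen inside it.
- **Tiles:** both lie flat inside the lip, with tops 13–14 mm above the face.
- **Other items:** the glass holder and lemon dish measure within 1 mm of where they started, and I never touched the red or turquoise look-alikes. No white pieces were left in the area I searched. A white piece clamped in the blue vice is not lying on the copper, so I left it.

**What went wrong or disagreed**
- **First grasp:** it closed on nothing. Three views put the fingertips about 17 mm behind the reported TCP instead of 14 mm ahead, so I used the measured value from then on.
- **Second tile:** the wrist would have come too close to the pail's handle at 30°. I placed that tile with a 20° tool tilt, and it settled flat when released.
- **Possible knock:** I saw no sign of a piece being knocked aside during the run.

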